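Set out the plate-staining station

ROBOT

A 6-joint arm with a two-finger parallel gripper is mounted at the origin on the work surface. World frame = base frame: x ahead of the robot, y to its left, z up, the work surface at z = 0. Lengths are in mm, angles in rad, forces in N, time in s.
With the tool pointing down it reaches from about 200 to 875 mm from the base axis. Payload 3.4 kg.
Tool frame: the origin (TCP) lies midway between the tips of the shut fingers; the grasp point (between the pads) lies 19 mm behind it; z points along the fingers, x is the direction in which the jaws open and shut, and the axes are right-handed (so a half turn about z gives the same grasp; the last joint's range is limited). The gripper opens to 94 mm and grips with 3 to 60 N. Pads are 16 mm wide; open, the fingers measure 119 mm over their backs; the gripper's body (75 mm by 177 mm) begins 78 mm behind the grasp point.
Start: joints at [-1.331, 0.276, 1.505, -0, 1.361, -0.121], TCP at [202.99, -538.016, 205.493] pointing down, gripper open.
Joint ranges: [-2.89, 2.89], [-0.75, 2.08], [0.22, 2.7], [-1.18, 4.32], [0.11, 2.71], [-2.7, 2.7]. Speed limits (rad/s): [2.57, 2.57, 3.14, 3.14, 3.14, 3.14].

INTERFACE

Orientations are given as [roll, pitch, yaw] about the fixed x, y, z axes, in that order (R = Rz(yaw) Ry(pitch) Rx(roll)).
In Python, from station import arm gives the robot as it stands.
- The arm moves only by the tool drive_tool, never from a script. Its argument "commands" is a list of rows, each an object with "dp": the shift along the tool's x, y, z normalised to -1 to 1, where 1 is 100 mm, a list of three; "delta_rot": the turn, a rotation vector about the tool's x, y, z normalised to -1 to 1, where 1 is 60 degrees, a list of three; "claw": the gripper command: -1 is fully open, 1 is shut, values between are in proportion. A call has 1 to 5 rows; each row is the pose to reach, as a shift and turn from the pose commanded when the call began, along the tool's axes at that moment; what a row does not reach only later rows make up. A row lasts 1/8 s, in which the tool goes at most 62.5 mm and 10.7 degrees, less where a joint would pass 70% of its speed; a pose out of reach is approached as far as the arm can. A call with a number of a shift or a turn outside -1 to 1 is refused whole. A call with a gripper value outside its range is refused whole. The fingers move at their own pace and stop on an object; "squeeze" is the grip in N (left out, the last holds). Time passes only in rows, so rows that repeat a pose let the fingers close. It gives the time, the measured TCP pose, the force and the opening at its end, in the units of the state.
- arm.observe(): the state, without advancing time (a new reading comes with each control period).
- arm.grab_frame(name): name is "side" or "top"; returns the picture (384x512x3 uint8, blue, green, red); there is no depth.
- arm.camera_model(name): a dict with "intrinsics" (3x3 intrinsics, pixels), "rvec" (rotation vector, rad) and "tvec" (3), from world to camera coordinates, as OpenCV has them. Camera axes: x right, y down, z forward; pixel columns grow to the right and rows downward; lengths in mm; the calibration is good to about 2 mm. A picture is of the moment at which its call begins. camera_model takes no time and is no camera call.
- arm.sign_off(): hands the job in, once; it reports no verdict.
The state is a dict: "clock": time; "joint_pos": joint angles; "qvel": joint speeds; "joint_torque": joint torques, N m; "tool_pos": TCP position; "tcp_rot": TCP orientation; "force": force on the tool from outside, world axes, zero at the start; "ft_torque": the same for the moment, N m; "width": opening from 0.0 (shut) to 1.0 (fully open).
Only numpy, scipy, OpenCV 4.12 (cv2) and the standard library are available. Lean on these libraries where they do the work, as an engineer would, in place of code of your own. Each camera call takes 0.05 s, during which the arm holds its last target. There are 200 camera calls.

TASK

First slide the tall glass plate up out of the slanted drying rack and stand it on the empty easel, centred and leaning on the back rest, lowering it onto the ledge rather than dropping it. Then stand the steel trough on the bench in front of the easel (the lip side), centred on the easel and parallel to its lip, leaving a gap of about 3 cm between lip and trough. Last, stand the wash bottle exactly midway between the two brown jars, and leave the short plates, the vacuum flask and the tissue box where they are.

Things in the scene. Friction and masses are not known exactly. Their poses are not given: they have to be found in the camera images.
- rack: White drying rack, fixed, base 185 x 140 x 10 mm. Three slots meet the base top (z 10) at x = -38, 0, 38 mm and lean 30 deg from vertical, tops towards its -x; each 11 mm wide between fins 60 mm long up the slope (tops 67 mm above the bench). Cheeks at the sides, 40 mm high, centre the plates in y. Origin: underside, on the middle slot's line; z up.
- tall_plate: Clear glass plate, 8 mm thick (own x), 110 mm wide (own y), 150 mm long (own z), in one of the rack's three slots, so leaning 30 to 34 degrees; it stands out 50 mm further than the two short plates. Origin: middle of its lower edge, in mid thickness; z points along the plate to its upper edge. About 0.33 kg.
- short_plate1: Clear glass plate like the tall one but 100 mm long, in another slot of the rack; it stays there. Origin: middle of the lower edge.
- short_plate2: Second short glass plate, 100 mm long, in the remaining slot; it stays there. Origin: middle of the lower edge.
- easel: Aluminium easel, fixed, base 12 mm thick, x -85 to 55, 130 wide (y). Front is +x: lip 20 mm high, x 46 to 55. Back rest, 85 mm long, top 86 mm above the bench, leans 30 deg from vertical towards -x; its face meets the ledge (base top) at x = 25. An 8 mm plate flat on the rest has its lower-edge centre at x 30, z 14 mm. Origin: underside, centred in y; z up.
- trough: Open rectangular stainless steel staining trough, 55 mm (own x) x 110 mm (own y) x 70 mm high, walls 4 mm, 0.3 kg. Origin: centre of its underside; z up.
- wash_bottle: White plastic wash bottle: round body 62 mm in diameter up to 105 mm height, shoulder to a neck at 122 mm, red cap 34 mm in diameter from 122 to 142 mm, above it a thin bent spout reaching 55 mm out along its own +x, highest point 161 mm. 0.3 kg. Origin: centre of its underside; z up.
- jar1: Brown glass reagent jar with black cap, 72 mm in diameter, 112 mm high, fixed. Its own y axis points to the other jar, whose axis stands 200 to 220 mm away. Origin: centre of its underside.
- jar2: The other brown jar, the same. Origin: centre of its underside.
- flask: Dark steel vacuum flask, 72 mm in diameter, 131 mm high, loose, a bystander beyond the jars. Origin: centre of its underside.
- tissues: Gold tissue box, 100 x 140 x 65 mm, loose, a bystander at the far side. Origin: centre of its underside.
Not all that is in view belongs to the job. Leave any purple or yellow look-alike of the tall_plate alone.

How it is judged (in metres and radians):
On the way, in this order (a step that is already met when the one before it is completed fails the run):
1. the tall plate is held in the fingers, clear above the rack's slots (contact force between the fingers and tall_plate above 0.5 N and height (world z) of tall_plate above 0.07 m), for 0.1 s.
2. the tall plate's lower edge is lowered onto the easel's ledge (within 10 mm) while the fingers still hold it (contact force between the fingers and tall_plate above 0.5 N and x of tall_plate in the frame of easel between 0.015 and 0.05 m and y of tall_plate in the frame of easel between -0.03 and 0.03 m and z of tall_plate in the frame of easel below 0.024 m), for 0.05 s.
3. the tall plate leans on the easel, released (x of tall_plate in the frame of easel between 0.018 and 0.048 m and y of tall_plate in the frame of easel between -0.02 and 0.02 m and z of tall_plate in the frame of easel between 0.008 and 0.022 m and angle between tall_plate's own z axis and vertical between 0.3 and 0.8 rad and angle between the y axis of tall_plate and the y axis of easel, either way round below 0.17 rad and contact force between the fingers and tall_plate below 0.3 N and linear speed of tall_plate below 0.02 m/s), for 0.2 s.
4. the trough stands in front of the easel, released (x of trough in the frame of easel between 0.0975 and 0.1275 m and y of trough in the frame of easel between -0.018 and 0.018 m and angle between the y axis of trough and the y axis of easel, either way round below 0.17 rad and angle between trough's own z axis and vertical below 0.1 rad and height (world z) of trough below 0.006 m and contact force between the fingers and trough below 0.3 N and linear speed of trough below 0.02 m/s), for 0.2 s.
5. the wash bottle stands midway between the jars, released (horizontal distance between wash_bottle and jar1 below 0.127 m and horizontal distance between wash_bottle and jar2 below 0.127 m and x of wash_bottle in the frame of jar1 between -0.02 and 0.02 m and angle between wash_bottle's own z axis and vertical below 0.1 rad and height (world z) of wash_bottle below 0.006 m and contact force between the fingers and wash_bottle below 0.3 N and linear speed of wash_bottle below 0.02 m/s), for 0.2 s.
At the end, for the whole second after the job is handed in: Plate leaning on the easel, centred within 20 mm; trough upright, 15-45 mm from the lip, centred to 18 mm, parallel within 10 deg; bottle upright, within 20 mm of the jars' line, under 127 mm from each jar axis; short plates within 20 mm, flask, tissues within 30 mm of start; at rest (x of tall_plate in the frame of easel between 0.018 and 0.048 m and y of tall_plate in the frame of easel between -0.02 and 0.02 m and z of tall_plate in the frame of easel between 0.008 and 0.022 m and angle between tall_plate's own z axis and vertical between 0.3 and 0.8 rad and angle between the y axis of each of tall_plate, trough and the y axis of easel, either way round below 0.17 rad and x of trough in the frame of easel between 0.0975 and 0.1275 m and y of trough in the frame of easel between -0.018 and 0.018 m and angle between each of trough, wash_bottle's own z axis and vertical below 0.1 rad and height (world z) of each of trough, wash_bottle below 0.006 m and horizontal distance between wash_bottle and jar1 below 0.127 m and horizontal distance between wash_bottle and jar2 below 0.127 m and x of wash_bottle in the frame of jar1 between -0.02 and 0.02 m and linear speed of each of tall_plate, trough, wash_bottle below 0.02 m/s and distance of each of short_plate1, short_plate2 from where it was at the start of the episode below 0.02 m and distance of each of flask, tissues from where it was at the start of the episode below 0.03 m); the robot touches nothing.
It fails at once if a short plate is pulled out or shifted by more than 20 mm (distance of any of short_plate1, short_plate2 from where it was at the start of the episode above 0.02 m).
It fails at once if the flask or the tissue box is shifted by more than 30 mm (distance of any of flask, tissues from where it was at the start of the episode above 0.03 m).
It also fails if it takes over 72 s, if anything falls off the work surface, if the arm or the gripper's body presses on something with over 40 N, if the wrist force passes 120 N, or if a joint passes its speed limit or range.

## Working session

There is one attempt and no reset: what is moved stays moved. The work goes in short steps, Python scripts to look and compute and a tool call to move; the robot and the scene stay as the last step left them, time stands still between calls to the robot, and variables do not carry over. Pictures are saved under pics/ and viewed, on a budget of 10 in all, crops included, one or two more only if the job needs it, and the job is handed in when it is done.

Besides the shell and the picture viewer there is one more tool, called after "Request:" by a JSON object that holds its "method" and its "body", one argument or row to a line. drive_tool: Moves the arm, as the interface text tells. Scaled input: -1 to 1 covers 100 mm each way for a shift and 60 degrees each way for a turn. Its arguments: {"type":"object","properties":{"commands":{"type":"array","items":{"type":"object","properties":{"dp":{"type":"array","items":{"type":"number"}},"delta_rot":{"type":"array","items":{"type":"number"}},"claw":{"type":"number"}}}},"squeeze":{"type":"number"}},"required":["commands"]}

```bash
ls; mkdir -p pics
python3 - <<'E'
from station import arm
import cv2
for n in("side","top"):
    f=arm.grab_frame(n); cv2.imwrite(f"pics/{n}0.png",f)
    cv2.imwrite(f"pics/{n}0b.png",cv2.resize(f,(800,600),interpolation=cv2.INTER_CUBIC))
    print(n,arm.camera_model(n))
print(arm.observe())
E
```

```text
pics
side {'intrinsics': array([[414.03463192,   0.        , 260.49846166],
       [  0.        , 414.03463192, 189.73406817],
       [  0.        ,   0.        ,   1.        ]]), 'rvec': array([ 0.1904985 , -2.83670857,  1.26156537]), 'tvec': array([ 520.24772989,  -10.55705661, 1498.93555919])}
top {'intrinsics': array([[367.72306664,   0.        , 255.92411853],
       [  0.        , 367.72306664, 187.51391369],
       [  0.        ,   0.        ,   1.        ]]), 'rvec': array([ 2.11235391, -2.16148229,  0.14339726]), 'tvec': array([140.16720197, 514.80547718, 940.30380398])}
{'clock': 0.1, 'joint_pos': array([-1.33095362e+00,  2.76565311e-01,  1.50597929e+00,  2.16686459e-05,
        1.36072448e+00, -1.21002516e-01]), 'qvel': array([-0.00102208, -0.00223901, -0.00167621,  0.00156065, -0.00043318,
       -0.00042175]), 'joint_torque': array([ 1.43075944e-03, -4.05454803e+01, -2.37778902e+01,  7.04003242e-02,
        2.98954791e-02, -4.27602197e-05]), 'tool_pos': array([ 202.89322599, -537.47544744,  204.68297875]), 'tcp_rot': array([-3.14136927e+00,  1.66161257e-03, -1.20995545e+00]), 'force': array([0.29956479, 0.94836581, 0.57941324]), 'ft_torque': array([-0.02524363,  0.0330513 , -0.00335478]), 'width': 1.0008679525098494}
```

View pics/top0b.png

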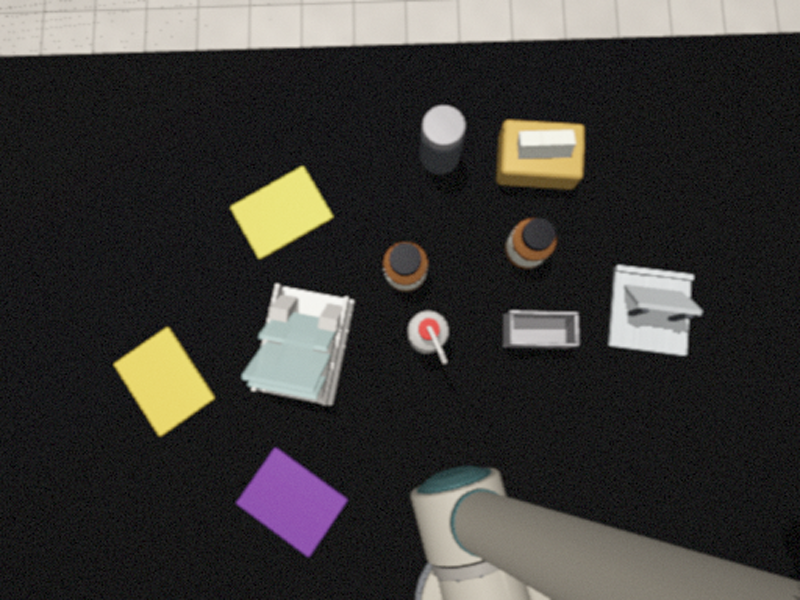

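View pics/side0b.png

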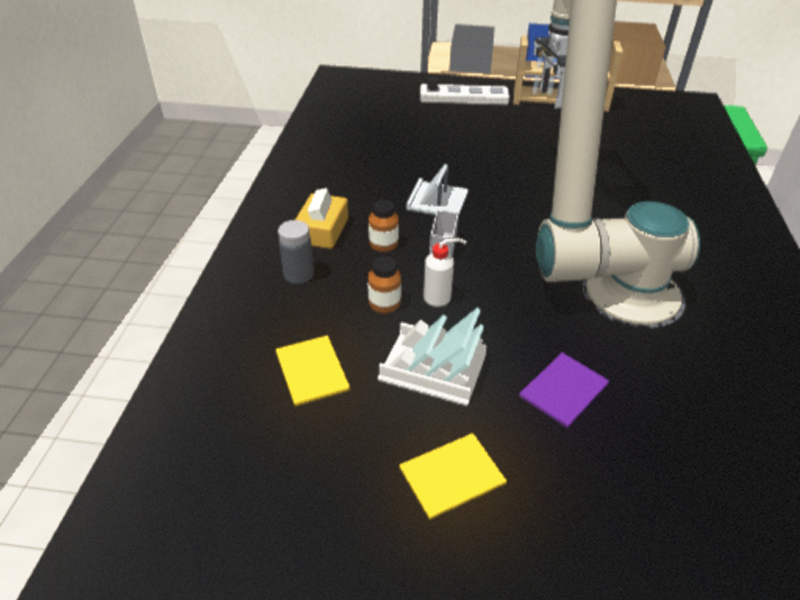

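The top view (800x600) shows the rack at (300,345), the easel at (652,310), the trough at (541,330), the bottle at (428,330), the jars at (405,262) and (532,242), the flask at (442,140) and the tissues at (541,155). The yellow and purple sheets are look-alikes. The side view shows the plates leaning, with the tallest one in the slot nearest the robot. Next: enlarged crops.

```bash
cat > mont.py <<'E'
import cv2,numpy as np
def crop(f,x,y,w,h,s):
    c=cv2.resize(f[y:y+h,x:x+w],(w*s,h*s),interpolation=cv2.INTER_CUBIC)
    for u in range((x//10+1)*10,x+w,10):
        cv2.line(c,((u-x)*s,0),((u-x)*s,8 if u%50 else 20),(0,255,255),1)
        if u%20==0: cv2.putText(c,str(u),((u-x)*s-10,20),0,.35,(0,255,255),1)
    for v in range((y//10+1)*10,y+h,10):
        cv2.line(c,(0,(v-y)*s),(8,(v-y)*s),(0,255,255),1)
        if v%20==0: cv2.putText(c,str(v),(10,(v-y)*s+4),0,.35,(0,255,255),1)
    return c
E
python3 - <<'E'
from mont import *
t=cv2.imread("pics/top0.png"); s=cv2.imread("pics/side0.png")
cv2.imwrite("pics/m1.png",np.hstack([crop(t,150,175,80,90,5),crop(s,238,190,80,90,5)]))
cv2.imwrite("pics/m2.png",np.vstack([crop(t,315,160,140,75,5),crop(t,240,130,130,110,3).copy() if 0 else cv2.copyMakeBorder(crop(s,250,95,60,60,4),0,0,0,460,cv2.BORDER_CONSTANT)]))
E
```

```text
(no output)
```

View pics/m1.png

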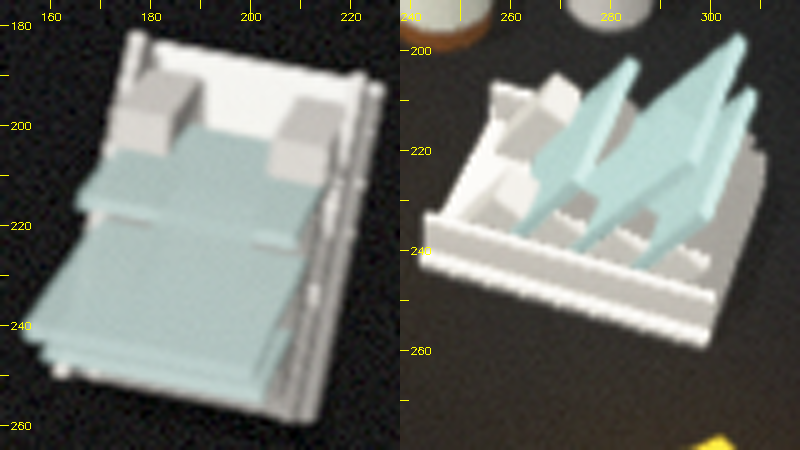

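View pics/m2.png

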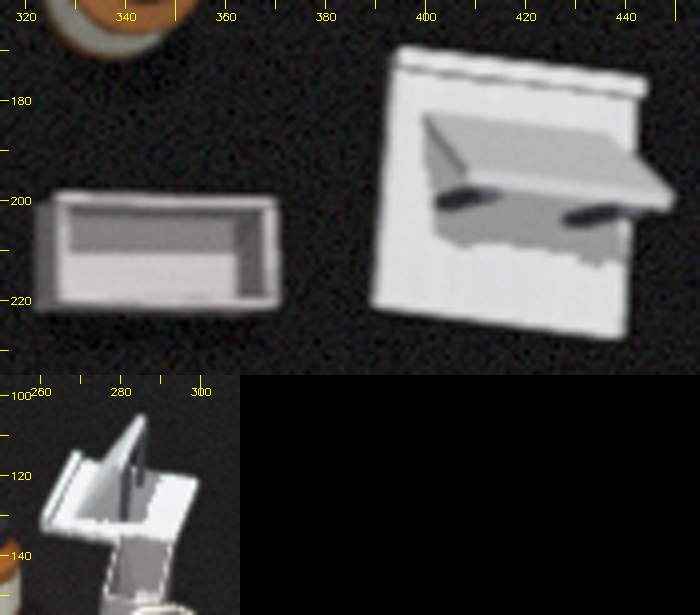

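m1 shows the tall plate in the middle slot. Its upper-edge corners are at top (155,241) and (200,250), and at side (296,224) and (306,197). m2 shows the easel base and lip corners at (389,221), (440,228), (395,170) and (444,175), and the trough rim corners at (326,198), (370,200), (370,221) and (327,221).

```bash
cat > geo.py <<'E'
import numpy as np,cv2
from scipy.optimize import least_squares
from station import arm
CM={n:arm.camera_model(n) for n in("side","top")}
def proj(n,P):
    c=CM[n];return cv2.projectPoints(np.float64(P).reshape(-1,1,3),c["rvec"],c["tvec"],c["intrinsics"],None)[0][:,0]
def onz(n,p,z):
    c=CM[n];R=cv2.Rodrigues(c["rvec"])[0];C=-R.T@c["tvec"]
    d=R.T@np.linalg.solve(c["intrinsics"],[p[0],p[1],1]);return C+d*(z-C[2])/d[2]
def tri(a,b):
    M=[np.hstack([cv2.Rodrigues(CM[n]["rvec"])[0],CM[n]["tvec"].reshape(3,1)]) for n in("top","side")]
    K=[CM[n]["intrinsics"] for n in("top","side")]
    X=cv2.triangulatePoints(K[0]@M[0],K[1]@M[1],np.float64(a).reshape(2,1),np.float64(b).reshape(2,1))[:,0];return X[:3]/X[3]
def pose2(v,L):
    x,y,w=v;L=np.float64(L);c,s=np.cos(w),np.sin(w)
    return np.c_[x+c*L[:,0]-s*L[:,1],y+s*L[:,0]+c*L[:,1],L[:,2]]
def fit(obs,v0):
    r=lambda v:np.concatenate([(proj(n,pose2(v,[l]))-p).ravel() for n,p,l in obs])
    s=least_squares(r,v0,loss="soft_l1");return s.x,r(s.x).reshape(-1,2)
E
python3 - <<'E'
from geo import *
np.set_printoptions(precision=1,suppress=True)
a=tri((155,241),(296,224));b=tri((200,250),(306,197));print("plate up",a,b,np.linalg.norm(a-b),np.degrees(np.arctan2(*(a-b)[[1,0]])))
print(proj("top",[a,b]),proj("side",[a,b]))
print("rack side base",onz("side",(242,243),0),onz("side",(299,259),0))
E_=[("top",(389,221.5),(-85,65,12)),("top",(440,228),(-85,-65,12)),("top",(395,169.5),(55,65,20)),("top",(444.5,175),(55,-65,20))]
v,r=fit(E_,[400,-350,0]);print("easel",v,np.degrees(v[2]));print(r)
T=[("top",p,l) for p,l in zip([(327,221.5),(370.5,221.5),(370,200),(326.5,198.5)],[(-27.5,55,70),(-27.5,-55,70),(27.5,-55,70),(27.5,55,70)])]
v,r=fit(T,[400,-150,0]);print("trough",v,np.degrees(v[2]));print(r)
k=.64
print("bottle",onz("top",(428*k,329*k),142),"side",proj("side",[onz("top",(428*k,329*k),142)])/k)
for q in((405,258),(540,234)): 
    P=onz("top",(q[0]*k,q[1]*k),112);print("jar",P,proj("side",[P])/k)
print("spout tip",onz("top",(444*k,361*k),155),"flask",onz("top",(443*k,126*k),131))
E
```

```text
plate up [380.9 368.3 134.3] [357.9 260.4 141.7] 110.52198912939757 77.98653826530516
[[155.  241.3]
 [200.  250.2]] [[295.8 224. ]
 [305.9 197. ]]
rack side base [539.  345.7   0. ] [359.8 383.3   0. ]
easel [ 496.1 -307.9  -37.9] -2168.6956088299667
[[ 1.5 -0.4]
 [-0.7 -0.6]
 [ 0.4  0.3]
 [-0.8  0.8]]
trough [ 448.8 -106.5   -0. ] -2.2403198599047727
[[-0.1 -0.7]
 [ 0.   0. ]
 [-0.1 -0.1]
 [ 0.2  0.8]]
bottle [446.5  85.7 142. ] side [[439.8 247.9]]
jar [563.1 118.  112. ] [[383.3 263.1]]
jar [596.8 -98.3 112. ] [[383.1 205.1]]
spout tip [397.6  63.9 155. ] flask [774.7  51.6 131. ]
```

Run:
```python
from geo import *; from mont import *
t=cv2.imread("pics/top0.png"); s=cv2.imread("pics/side0.png")
S=5
def plate(x,y,w,th,L,dx=0,dz=12):
    a=np.array([-np.sin(th),0,np.cos(th)]);n=np.array([np.cos(th),0,np.sin(th)]);o=np.array([dx,0,dz])
    return pose2((x,y,w),[o+sx*4*n+np.array([0,sy*55,0])+l*a for l in(0,L) for sx in(-1,1) for sy in(-1,1)])
def box(v,x0,x1,y0,y1,z0,z1): return pose2(v,[(x,y,z) for z in(z0,z1) for x in(x0,x1) for y in(y0,y1)])
def draw(c,n,P,ox,oy,S,col):
    p=((proj(n,P)-[ox,oy]+.5)*S*16).astype(int)
    for i in range(8):
        for j in range(i):
            if bin(i^j).count("1")==1: cv2.line(c,tuple(map(int,p[i])),tuple(map(int,p[j])),col,1,cv2.LINE_AA,4)
w=np.radians(-12);th=np.radians(32.5)
rx=np.array([np.cos(w),np.sin(w)])
o=np.array([369.4,314.3])+150*np.sin(th)*rx;print("rack origin",o)
ct=crop(t,150,175,80,90,S);cs=crop(s,238,190,80,90,S)
V=(o[0],o[1],w)
for c,n,ox,oy in((ct,"top",150,175),(cs,"side",238,190)):
    draw(c,n,plate(*V,th,150),ox,oy,S,(0,0,255))
    draw(c,n,plate(*V,th,100,38),ox,oy,S,(0,160,0))
    draw(c,n,box(V,-110,75,-70,70,0,10),ox,oy,S,(255,0,0))
ce=crop(t,315,160,140,60+15,5);
draw(ce,"top",box((496.1,-307.9,np.radians(-8.7)),-85,55,-65,65,0,12),315,160,5,(255,0,0))
draw(ce,"top",box((496.1,-307.9,np.radians(-8.7)),46,55,-65,65,12,20),315,160,5,(0,0,255))
draw(ce,"top",box((448.8,-106.5,np.radians(-2.2)),-27.5,27.5,-55,55,0,70),315,160,5,(0,0,255))
cv2.imwrite("pics/m3.png",np.vstack([cv2.resize(np.hstack([ct,cs]),(700,394)) if 0 else np.hstack([ct,cs]),cv2.copyMakeBorder(cv2.resize(ce,(280,150)),0,0,0,520,cv2.BORDER_CONSTANT)]))
```

```text
rack origin [448.23374842 297.54336949]
```

View pics/m3.png

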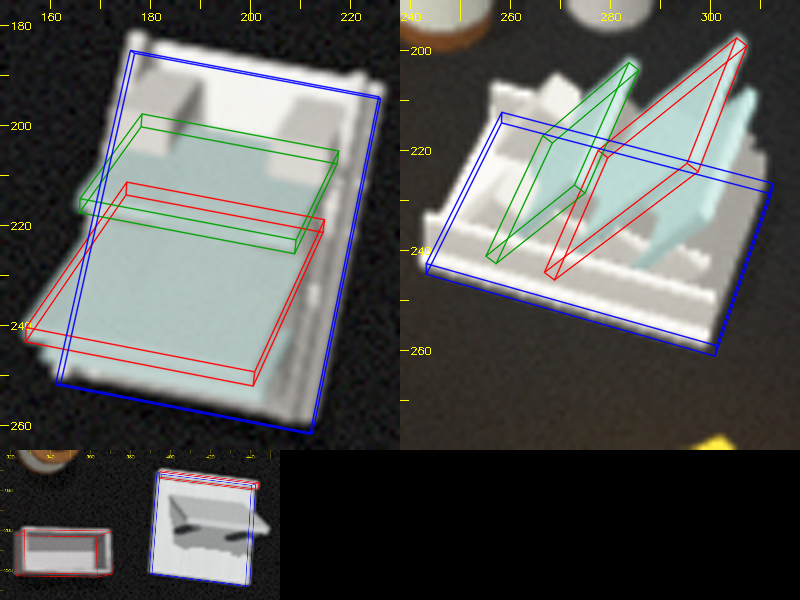

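The overlay agrees within about 1–2 px for the plate, rack base, easel and trough. Now a planner that prints the call numbers.

```bash
cat > plan.py <<'E'
import numpy as np,json,os,sys
from scipy.spatial.transform import Rotation as Ro, Slerp
from station import arm
def down(yaw): return Ro.from_euler("xyz",[np.pi,0,yaw])
def lean(yaw,th): # tool z along -plate axis, tool x = plate x
    rx=np.array([np.cos(yaw),np.sin(yaw),0]);z=np.array([0,0,1.])
    X=np.cos(th)*rx+np.sin(th)*z;Z=np.sin(th)*rx-np.cos(th)*z
    return Ro.from_matrix(np.c_[X,np.cross(Z,X),Z])
def start():
    o=arm.observe();m=np.r_[o["tool_pos"]];mr=Ro.from_euler("xyz",o["tcp_rot"])
    if os.path.exists("pose.npy"):
        d=np.load("pose.npy");p,r=d[:3],Ro.from_rotvec(d[3:])
    else: p,r=np.array([202.99,-538.016,205.493]),down(-1.331+.121)
    print("t",o["clock"],"meas-nom mm",np.round(m-p,1),"deg",np.round(np.degrees((r.inv()*mr).magnitude()),2),"F",np.round(o["force"],1),"w",round(o["width"]*94,1))
    return p,r
def plan(p,r,wps,claw,step=95,speed=55,dec=2,settle=1):
    for wp,wr in wps:
        wp=np.array(wp,float)
        n=max(1,int(np.ceil(max(np.linalg.norm(wp-p)/step,np.degrees((r.inv()*wr).magnitude())/40))))
        sl=Slerp([0,1],Ro.concatenate([r,wr]));p0=p.copy()
        for i in range(1,n+1):
            tp=p0+(wp-p0)*i/n;tr=sl(i/n)
            dp=np.round(r.inv().apply(tp-p)/100,dec);dr=np.round((r.inv()*tr).as_rotvec()/np.radians(60),dec)
            k=int(np.ceil(max(np.linalg.norm(dp)*100/speed,np.linalg.norm(dr)*60/9.5)))+(settle if i==n else 0);k=max(k,1)
            if k>5: print("WARN rows",k)
            print(f"x{min(k,5)}",json.dumps({"dp":dp.tolist(),"delta_rot":dr.tolist(),"claw":claw}))
            p=p+r.apply(dp*100);r=r*Ro.from_rotvec(dr*np.radians(60))
    np.save("pose.npy",np.r_[p,r.as_rotvec()]);print("end",np.round(p,1),np.round(np.degrees(r.as_euler("xyz")),1))
w=np.radians(-12);th=np.radians(32.5);O=np.array([448.2,297.5,12])
ax=np.array([-np.sin(th)*np.cos(w),-np.sin(th)*np.sin(w),np.cos(th)])
E
python3 - <<'E'
from plan import *
p,r=start()
plan(p,r,[([350,-420,330],down(np.radians(-55))),([500,-100,340],down(np.radians(-35))),([400,250,300],lean(w,th)),(O+199*ax,lean(w,th))],0.36)
E
```

```text
t 0.1 meas-nom mm [-0.1  0.5 -0.8] deg 0.1 F [0.3 0.9 0.6] w 94.1
x2 {"dp": [-0.2, -0.6, -0.42], "delta_rot": [0.0, 0.0, -0.08], "claw": 0.36}
x2 {"dp": [-0.14, -0.61, -0.41], "delta_rot": [-0.0, 0.0, -0.08], "claw": 0.36}
x3 {"dp": [-0.09, -0.62, -0.42], "delta_rot": [-0.0, 0.0, -0.08], "claw": 0.36}
x2 {"dp": [-0.44, -0.77, -0.02], "delta_rot": [-0.0, 0.0, -0.08], "claw": 0.36}
x2 {"dp": [-0.37, -0.8, -0.03], "delta_rot": [-0.0, 0.0, -0.09], "claw": 0.36}
x2 {"dp": [-0.3, -0.83, -0.02], "delta_rot": [-0.0, 0.0, -0.08], "claw": 0.36}
x3 {"dp": [-0.23, -0.85, -0.03], "delta_rot": [-0.0, 0.0, -0.08], "claw": 0.36}
x2 {"dp": [-0.71, -0.57, 0.1], "delta_rot": [0.03, 0.13, -0.09], "claw": 0.36}
x2 {"dp": [-0.66, -0.64, 0.03], "delta_rot": [0.02, 0.14, -0.1], "claw": 0.36}
x2 {"dp": [-0.58, -0.7, -0.05], "delta_rot": [0.03, 0.13, -0.09], "claw": 0.36}
x3 {"dp": [-0.51, -0.75, -0.1], "delta_rot": [0.03, 0.13, -0.09], "claw": 0.36}
x2 {"dp": [-0.62, -0.28, 0.32], "delta_rot": [-0.0, 0.0, -0.0], "claw": 0.36}
x3 {"dp": [-0.61, -0.28, 0.32], "delta_rot": [-0.0, 0.0, -0.0], "claw": 0.36}
end [343.7 319.3 180.1] [-179.8  -32.2  -12.3]
```

Request:
{"method": "drive_tool", "body": {
  "commands": [
    {"dp": [-0.2, -0.6, -0.42], "delta_rot": [0, 0, -0.08], "claw": 0.36},
    {"dp": [-0.2, -0.6, -0.42], "delta_rot": [0, 0, -0.08], "claw": 0.36}
  ],
  "squeeze": 25
}}

```text
clock: 0.35
tool_pos: [253.8, -497.4, 249.2]
tcp_rot: [-3.141, -0.003, -1.124]
force: [-0.4, -0.9, 0.2]
width: 0.825
```

Request:
{"method": "drive_tool", "body": {
  "commands": [
    {"dp": [-0.14, -0.61, -0.41], "delta_rot": [0, 0, -0.08], "claw": 0.36},
    {"dp": [-0.14, -0.61, -0.41], "delta_rot": [0, 0, -0.08], "claw": 0.36}
  ]
}}

```text
clock: 0.6
tool_pos: [302.8, -458.7, 290.3]
tcp_rot: [3.142, -0.003, -1.04]
force: [0.5, -1.1, 0.3]
width: 0.612
```

Request:
{"method": "drive_tool", "body": {
  "commands": [
    {"dp": [-0.09, -0.62, -0.42], "delta_rot": [0, 0, -0.08], "claw": 0.36},
    {"dp": [-0.09, -0.62, -0.42], "delta_rot": [0, 0, -0.08], "claw": 0.36},
    {"dp": [-0.09, -0.62, -0.42], "delta_rot": [0, 0, -0.08], "claw": 0.36}
  ]
}}

```text
clock: 0.98
tool_pos: [349.7, -420.6, 329.9]
tcp_rot: [3.14, 0.0, -0.959]
force: [0.6, -0.3, -0.3]
width: 0.325
```

Request:
{"method": "drive_tool", "body": {
  "commands": [
    {"dp": [-0.44, -0.77, -0.02], "delta_rot": [0, 0, -0.08], "claw": 0.36},
    {"dp": [-0.44, -0.77, -0.02], "delta_rot": [0, 0, -0.08], "claw": 0.36}
  ]
}}

```text
clock: 1.23
tool_pos: [386.8, -339.0, 330.7]
tcp_rot: [3.141, 0.003, -0.876]
force: [-0.2, 0.1, 1.0]
width: 0.322
```

Request:
{"method": "drive_tool", "body": {
  "commands": [
    {"dp": [-0.37, -0.8, -0.03], "delta_rot": [0, 0, -0.09], "claw": 0.36},
    {"dp": [-0.37, -0.8, -0.03], "delta_rot": [0, 0, -0.09], "claw": 0.36}
  ]
}}

```text
clock: 1.48
tool_pos: [424.8, -259.1, 333.9]
tcp_rot: [3.141, 0.003, -0.781]
force: [-0.5, -0.3, 0.1]
width: 0.319
```

Request:
{"method": "drive_tool", "body": {
  "commands": [
    {"dp": [-0.3, -0.83, -0.02], "delta_rot": [0, 0, -0.08], "claw": 0.36},
    {"dp": [-0.3, -0.83, -0.02], "delta_rot": [0, 0, -0.08], "claw": 0.36}
  ]
}}

```text
clock: 1.72
tool_pos: [462.1, -179.3, 335.8]
tcp_rot: [3.14, 0.003, -0.697]
force: [-0.6, -1.3, -0.1]
width: 0.318
```

Request:
{"method": "drive_tool", "body": {
  "commands": [
    {"dp": [-0.23, -0.85, -0.03], "delta_rot": [0, 0, -0.08], "claw": 0.36},
    {"dp": [-0.23, -0.85, -0.03], "delta_rot": [0, 0, -0.08], "claw": 0.36},
    {"dp": [-0.23, -0.85, -0.03], "delta_rot": [0, 0, -0.08], "claw": 0.36}
  ]
}}

```text
clock: 2.1
tool_pos: [499.2, -100.4, 338.7]
tcp_rot: [3.14, 0.003, -0.612]
force: [0.3, -0.1, 0.3]
width: 0.314
```

Request:
{"method": "drive_tool", "body": {
  "commands": [
    {"dp": [-0.71, -0.57, 0.1], "delta_rot": [0.03, 0.13, -0.09], "claw": 0.36},
    {"dp": [-0.71, -0.57, 0.1], "delta_rot": [0.03, 0.13, -0.09], "claw": 0.36}
  ]
}}

```text
clock: 2.35
tool_pos: [469.3, -12.7, 327.4]
tcp_rot: [-3.12, -0.132, -0.522]
force: [0.7, -0.5, 0.2]
width: 0.323
```

Request:
{"method": "drive_tool", "body": {
  "commands": [
    {"dp": [-0.66, -0.64, 0.03], "delta_rot": [0.02, 0.14, -0.1], "claw": 0.36},
    {"dp": [-0.66, -0.64, 0.03], "delta_rot": [0.02, 0.14, -0.1], "claw": 0.36}
  ]
}}

```text
clock: 2.6
tool_pos: [444.6, 74.9, 317.1]
tcp_rot: [-3.121, -0.284, -0.416]
force: [1.2, -0.9, 0.2]
width: 0.319
```

Request:
{"method": "drive_tool", "body": {
  "commands": [
    {"dp": [-0.58, -0.7, -0.05], "delta_rot": [0.03, 0.13, -0.09], "claw": 0.36},
    {"dp": [-0.58, -0.7, -0.05], "delta_rot": [0.03, 0.13, -0.09], "claw": 0.36}
  ]
}}

```text
clock: 2.85
tool_pos: [422.1, 161.6, 307.7]
tcp_rot: [-3.124, -0.424, -0.317]
force: [0.6, 0.3, -0.9]
width: 0.321
```

Request:
{"method": "drive_tool", "body": {
  "commands": [
    {"dp": [-0.51, -0.75, -0.1], "delta_rot": [0.03, 0.13, -0.09], "claw": 0.36},
    {"dp": [-0.51, -0.75, -0.1], "delta_rot": [0.03, 0.13, -0.09], "claw": 0.36},
    {"dp": [-0.51, -0.75, -0.1], "delta_rot": [0.03, 0.13, -0.09], "claw": 0.36}
  ]
}}

```text
clock: 3.22
tool_pos: [399.5, 249.8, 297.9]
tcp_rot: [3.141, -0.562, -0.209]
force: [0.7, -0.1, 0.5]
width: 0.318
```

Request:
{"method": "drive_tool", "body": {
  "commands": [
    {"dp": [-0.62, -0.28, 0.32], "delta_rot": [0, 0, 0], "claw": 0.36},
    {"dp": [-0.62, -0.28, 0.32], "delta_rot": [0, 0, 0], "claw": 0.36}
  ]
}}

```text
clock: 3.48
tool_pos: [370.8, 281.8, 236.5]
tcp_rot: [3.137, -0.56, -0.212]
force: [0.0, -0.3, -0.3]
width: 0.322
```

Request:
{"method": "drive_tool", "body": {
  "commands": [
    {"dp": [-0.61, -0.28, 0.32], "delta_rot": [0, 0, 0], "claw": 0.36},
    {"dp": [-0.61, -0.28, 0.32], "delta_rot": [0, 0, 0], "claw": 0.36},
    {"dp": [-0.61, -0.28, 0.32], "delta_rot": [0, 0, 0], "claw": 0.36}
  ]
}}

```text
clock: 3.85
tool_pos: [345.1, 318.5, 180.7]
tcp_rot: [-3.14, -0.564, -0.214]
force: [-0.6, -0.6, 0.2]
width: 0.322
```

Run:
```python
from plan import *; from mont import *
p,r=start()
cv2.imwrite("pics/m4.png",np.hstack([crop(arm.grab_frame("top"),140,175,90,100,4),crop(arm.grab_frame("side"),230,150,100,100,4)]))
plan(p,r,[(O+119*ax,lean(w,th))],0.36,dec=3)
```

```text
t 3.85 meas-nom mm [ 1.3 -0.8  0.6] deg 0.13 F [-0.6 -0.6  0.2] w 30.2
x3 {"dp": [0.001, -0.003, 0.801], "delta_rot": [-0.0, 0.004, -0.005], "claw": 0.36}
end [385.7 310.8 112.4] [-180.   -32.5  -12. ]
```

View pics/m4.png

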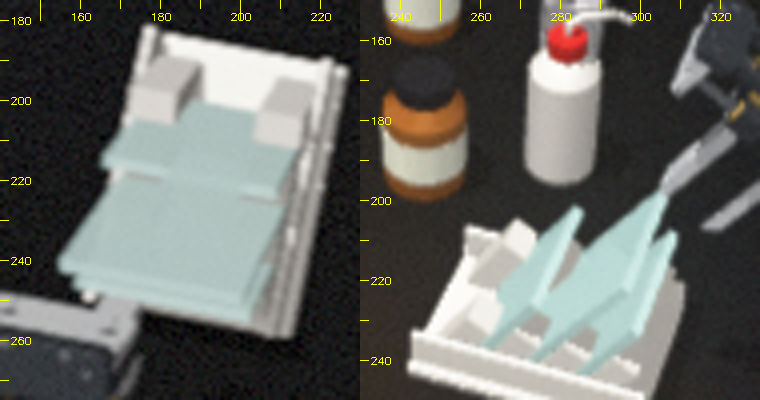

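The side view shows the finger tips at (305,198) and (317,206), above the upper edge of the tall plate. I'll check the TCP projection against the picture before descending.

Run:
```python
from geo import *; from plan import ax,O,lean,w,th
R=lean(w,th).as_matrix();T=np.array([345.1,318.5,180.7])
P=[T,T+15*R[:,0],T-15*R[:,0],T-97*R[:,2],O+150*ax,O+199*ax]
print(np.round(proj("top",P),1).tolist());print(np.round(proj("side",P),1).tolist())
```

```text
[[171.0, 257.0], [171.4, 251.4], [170.6, 262.5], [155.1, 284.9], [177.3, 245.8], [170.5, 257.7]]
[[310.8, 201.3], [306.7, 198.1], [314.9, 204.4], [333.0, 183.8], [301.0, 209.9], [311.3, 201.9]]
```

Request:
{"method": "drive_tool", "body": {
  "commands": [
    {"dp": [0, 0, 0.4], "claw": 0.36, "delta_rot": [0, 0, 0]},
    {"dp": [0, 0, 0.8], "claw": 0.36, "delta_rot": [0, 0, 0]},
    {"dp": [0, 0, 0.8], "claw": 0.36, "delta_rot": [0, 0, 0]}
  ]
}}

```text
clock: 4.32
tool_pos: [386.6, 308.5, 112.1]
tcp_rot: [-3.141, -0.562, -0.216]
force: [-0.8, 0.8, -0.0]
width: 0.322
```

Request:
{"method": "drive_tool", "body": {
  "commands": [
    {"dp": [0, 0, 0], "claw": 1, "delta_rot": [0, 0, 0]},
    {"dp": [0, 0, 0], "claw": 1, "delta_rot": [0, 0, 0]},
    {"dp": [0, 0, 0], "claw": 1, "delta_rot": [0, 0, 0]},
    {"dp": [0, 0, 0], "claw": 1, "delta_rot": [0, 0, 0]},
    {"dp": [0, 0, 0], "claw": 1, "delta_rot": [0, 0, 0]}
  ]
}}

```text
clock: 4.95
tool_pos: [385.8, 311.4, 113.8]
tcp_rot: [-3.136, -0.564, -0.215]
force: [-3.7, -0.4, 7.4]
width: 0.085
```

Request:
{"method": "drive_tool", "body": {
  "commands": [
    {"dp": [0, 0, -0.15], "claw": 1, "delta_rot": [0, 0, 0]},
    {"dp": [0.01, 0, -0.35], "claw": 1, "delta_rot": [0, 0, 0]},
    {"dp": [0.015, 0, -0.55], "claw": 1, "delta_rot": [0, 0, 0]},
    {"dp": [0.02, 0, -0.75], "claw": 1, "delta_rot": [0, 0, 0]},
    {"dp": [0.02, 0, -0.9], "claw": 1, "delta_rot": [0, 0, 0]}
  ]
}}

```text
clock: 5.58
tool_pos: [338.6, 319.9, 189.6]
tcp_rot: [-3.139, -0.561, -0.215]
force: [-0.9, 0.2, -2.8]
width: 0.083
```

Run:
```python
from plan import *; from mont import *
p,r=start()
P=p;
d=np.load("pose.npy")
# nominal: previous end was from plan with 0.801; actual commanded 0.8 from earlier nominal; then lift
r0=Ro.from_euler("xyz",np.radians([-179.8,-32.2,-12.3]))
n=np.array([343.7,319.3,180.1])+r0.apply([2,0,80-90]);print(n)
np.save("pose.npy",np.r_[n,r0.as_rotvec()])
cv2.imwrite("pics/m5.png",np.hstack([crop(arm.grab_frame("top"),120,175,110,110,4)[:, :400],crop(arm.grab_frame("side"),240,140,100,110,4)]))
start()
```

```text
t 5.575 meas-nom mm [-47.1   9.2  77.2] deg 0.46 F [-0.9  0.2 -2.8] w 7.8
[340.13969007 320.0405465  189.62763266]
t 5.675 meas-nom mm [-1.   0.7  0.6] deg 0.11 F [-0.4  0.1 -2. ] w 7.9
```

View pics/m5.png

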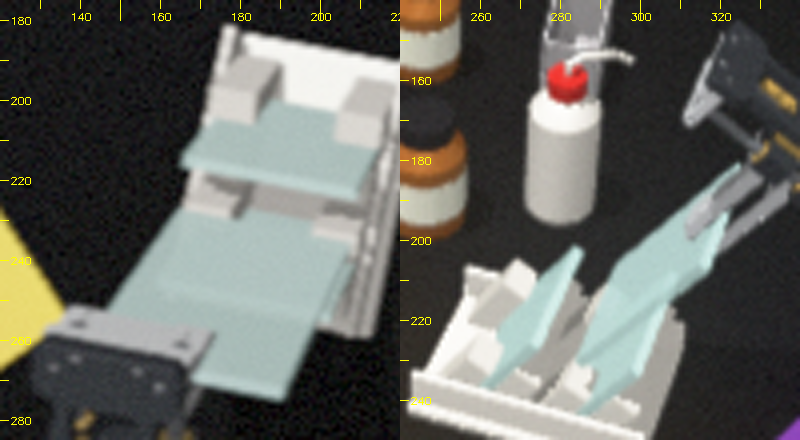

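The plate is held and the short plates are untouched. The upper-edge corners are at top (192,275), side (324,182) and side (318,208). I'll measure the in-hand offset and plan the carry.

Run:
```python
from geo import *; import numpy as np
from plan import *
p,r=start()
b=tri((192,275),(324,182));print("far corner",b,"tool frame",r.inv().apply(b-p), proj("top",[b]),proj("side",[b]))
for c in((15-4,55,0),):pass
# predicted for plate s_top at 31 behind tip, y +-55 (tool y=-rack y)
for x in(-4,4):
  for y in(55,-55):
    q=p+r.apply([x,y,-31]);print(x,y,proj("top",[q]).round(1),proj("side",[q]).round(1))
# carry: target easel
E=np.array([496.1,-307.9,0]);we=np.radians(-8.7);te=np.radians(31)
ex=np.array([np.cos(we),np.sin(we),0]);ae=-np.sin(te)*ex+np.array([0,0,np.cos(te)])
tgt=E+31*ex+np.array([0,0,14])+119*ae
Re=lean(we,te);print("target",tgt)
plan(p,r,[([360,290,340],lean(w,th)),([400,60,350],lean(w,th)),([450,-180,340],Re),(tgt+np.array([0,0,120]),Re)],1,speed=45)
```

```text
t 5.675 meas-nom mm [-1.   0.7  0.6] deg 0.11 F [-0.4  0.1 -2. ] w 7.9
far corner [310.29069805 265.69117158 211.79844625] tool frame [ -3.066647    59.3619979  -28.33920846] [[191.98963719 273.73399603]] [[324.7466854  182.03419874]]
-4 55 [[189.6 274.4]] [[325.2 182.7]]
-4 -55 [[139.3 264.3]] [[316.1 208. ]]
4 55 [[189.9 271.4]] [[323.1 181. ]]
4 -55 [[139.4 261.3]] [[313.8 206.3]]
target [ 466.15898386 -303.31838071  116.00290878]
x2 {"dp": [0.51, 0.12, -0.57], "delta_rot": [-0.0, 0.0, -0.0], "claw": 1}
x3 {"dp": [0.51, 0.13, -0.57], "delta_rot": [-0.0, 0.0, -0.0], "claw": 1}
x2 {"dp": [0.27, 0.72, 0.13], "delta_rot": [-0.0, 0.0, -0.0], "claw": 1}
x2 {"dp": [0.26, 0.72, 0.12], "delta_rot": [-0.0, 0.0, -0.0], "claw": 1}
x3 {"dp": [0.27, 0.72, 0.13], "delta_rot": [-0.0, 0.0, -0.0], "claw": 1}
x2 {"dp": [0.26, 0.75, 0.2], "delta_rot": [0.01, -0.01, -0.02], "claw": 1}
x2 {"dp": [0.25, 0.75, 0.2], "delta_rot": [0.01, -0.0, -0.01], "claw": 1}
x3 {"dp": [0.25, 0.76, 0.18], "delta_rot": [0.01, -0.01, -0.02], "claw": 1}
x2 {"dp": [-0.12, 0.6, 0.53], "delta_rot": [-0.0, -0.0, -0.0], "claw": 1}
x3 {"dp": [-0.12, 0.6, 0.54], "delta_rot": [-0.0, -0.0, -0.0], "claw": 1}
end [ 466.3 -303.6  236. ] [-179.8  -31.    -8.8]
```

Request:
{"method": "drive_tool", "body": {
  "commands": [
    {"dp": [0.51, 0.12, -0.57], "delta_rot": [0, 0, 0], "claw": 1},
    {"dp": [0.51, 0.12, -0.57], "delta_rot": [0, 0, 0], "claw": 1}
  ]
}}

```text
clock: 5.92
tool_pos: [351.0, 306.4, 267.7]
tcp_rot: [-3.132, -0.564, -0.219]
force: [0.6, 1.5, -3.3]
width: 0.083
```

Request:
{"method": "drive_tool", "body": {
  "commands": [
    {"dp": [0.51, 0.13, -0.57], "delta_rot": [0, 0, 0], "claw": 1},
    {"dp": [0.51, 0.13, -0.57], "delta_rot": [0, 0, 0], "claw": 1},
    {"dp": [0.51, 0.13, -0.57], "delta_rot": [0, 0, 0], "claw": 1}
  ]
}}

```text
clock: 6.3
tool_pos: [359.2, 289.7, 339.2]
tcp_rot: [-3.138, -0.561, -0.216]
force: [0.3, 0.2, -3.2]
width: 0.086
```

Request:
{"method": "drive_tool", "body": {
  "commands": [
    {"dp": [0.27, 0.72, 0.13], "delta_rot": [0, 0, 0], "claw": 1},
    {"dp": [0.27, 0.72, 0.13], "delta_rot": [0, 0, 0], "claw": 1}
  ]
}}

```text
clock: 6.55
tool_pos: [371.6, 210.1, 339.5]
tcp_rot: [3.138, -0.558, -0.213]
force: [0.5, 0.7, -2.9]
width: 0.085
```

Request:
{"method": "drive_tool", "body": {
  "commands": [
    {"dp": [0.26, 0.72, 0.12], "delta_rot": [0, 0, 0], "claw": 1},
    {"dp": [0.26, 0.72, 0.12], "delta_rot": [0, 0, 0], "claw": 1}
  ]
}}

```text
clock: 6.8
tool_pos: [384.1, 133.4, 343.0]
tcp_rot: [3.14, -0.557, -0.217]
force: [-0.1, -0.0, -3.3]
width: 0.084
```

Request:
{"method": "drive_tool", "body": {
  "commands": [
    {"dp": [0.27, 0.72, 0.13], "delta_rot": [0, 0, 0], "claw": 1},
    {"dp": [0.27, 0.72, 0.13], "delta_rot": [0, 0, 0], "claw": 1},
    {"dp": [0.27, 0.72, 0.13], "delta_rot": [0, 0, 0], "claw": 1}
  ]
}}

```text
clock: 7.18
tool_pos: [398.4, 58.1, 346.5]
tcp_rot: [-3.14, -0.556, -0.22]
force: [-0.3, 0.5, -2.4]
width: 0.084
```

Request:
{"method": "drive_tool", "body": {
  "commands": [
    {"dp": [0.26, 0.75, 0.2], "delta_rot": [0.01, -0.01, -0.02], "claw": 1},
    {"dp": [0.26, 0.75, 0.2], "delta_rot": [0.01, -0.01, -0.02], "claw": 1}
  ]
}}

```text
clock: 7.42
tool_pos: [415.4, -18.2, 344.2]
tcp_rot: [-3.14, -0.547, -0.185]
force: [0.1, 0.2, -3.0]
width: 0.082
```

Request:
{"method": "drive_tool", "body": {
  "commands": [
    {"dp": [0.25, 0.75, 0.2], "delta_rot": [0.01, 0, -0.01], "claw": 1},
    {"dp": [0.25, 0.75, 0.2], "delta_rot": [0.01, 0, -0.01], "claw": 1}
  ]
}}

```text
clock: 7.68
tool_pos: [432.5, -101.1, 340.1]
tcp_rot: [-3.135, -0.547, -0.181]
force: [-0.2, 0.8, -3.2]
width: 0.083
```

Request:
{"method": "drive_tool", "body": {
  "commands": [
    {"dp": [0.25, 0.76, 0.18], "delta_rot": [0.01, -0.01, -0.02], "claw": 1},
    {"dp": [0.25, 0.76, 0.18], "delta_rot": [0.01, -0.01, -0.02], "claw": 1},
    {"dp": [0.25, 0.76, 0.18], "delta_rot": [0.01, -0.01, -0.02], "claw": 1}
  ]
}}

```text
clock: 8.05
tool_pos: [449.8, -180.0, 337.4]
tcp_rot: [-3.135, -0.536, -0.157]
force: [-0.3, 0.9, -2.1]
width: 0.081
```

Request:
{"method": "drive_tool", "body": {
  "commands": [
    {"dp": [-0.12, 0.6, 0.53], "delta_rot": [0, 0, 0], "claw": 1},
    {"dp": [-0.12, 0.6, 0.53], "delta_rot": [0, 0, 0], "claw": 1}
  ]
}}

```text
clock: 8.3
tool_pos: [457.1, -239.7, 284.7]
tcp_rot: [-3.135, -0.536, -0.154]
force: [0.1, 0.6, -1.7]
width: 0.084
```

Request:
{"method": "drive_tool", "body": {
  "commands": [
    {"dp": [-0.12, 0.6, 0.54], "delta_rot": [0, 0, 0], "claw": 1},
    {"dp": [-0.12, 0.6, 0.54], "delta_rot": [0, 0, 0], "claw": 1},
    {"dp": [-0.12, 0.6, 0.54], "delta_rot": [0, 0, 0], "claw": 1},
    {"dp": [-0.12, 0.6, 0.54], "delta_rot": [0, 0, 0], "claw": 1}
  ]
}}

```text
clock: 8.8
tool_pos: [466.6, -301.3, 236.4]
tcp_rot: [-3.138, -0.542, -0.151]
force: [0.7, 1.3, -3.0]
width: 0.081
```

Run:
```python
from plan import *; from mont import *
p,r=start()
cv2.imwrite("pics/m6.png",np.hstack([crop(arm.grab_frame("top"),370,150,100,110,4),crop(arm.grab_frame("side"),230,50,100,110,4)]))
```

```text
t 8.8 meas-nom mm [0.3 2.3 0.4] deg 0.13 F [ 0.7  1.3 -3. ] w 7.6
```

View pics/m6.png

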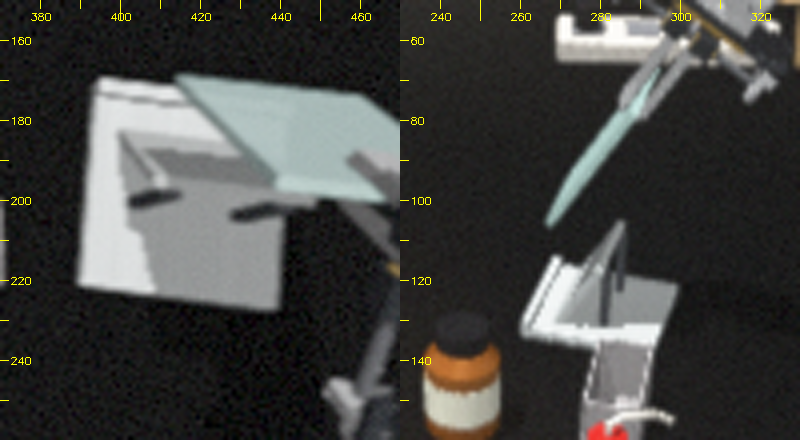

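The plate hangs above the easel. The lower-edge corners are at top (415,169) and (460,174), with the near one at side (267,206). I'll check it in the easel frame.

Run:
```python
from geo import *
from plan import *
p,r=start()
E=np.array([496.1,-307.9,0]);we=np.radians(-8.7);Z=down(0)
Re0=Ro.from_euler("z",we)
a=tri((415,169),(267,206.5));print(a,"easel fr",Re0.inv().apply(a-E))
b=onz("top",(460,174),a[2]);print(b,"easel fr",Re0.inv().apply(b-E))
te=np.radians(31);lo=p+r.apply([0,0,119]);print("pred lower centre",Re0.inv().apply(lo-E), "meas corr")
print("top pred corners",proj("top",[lo+Re0.apply([0,s*55,0]) for s in(1,-1)]))
```

```text
t 8.9 meas-nom mm [0.3 1.5 1.1] deg 0.14 F [-1.4  0.2 -2.6] w 8.0
[ 628.95230528 -673.98449304 -833.54590404] easel fr [ 186.69793231 -341.77693475 -833.54590404]
[ 693.06363167 -891.17796724 -833.54590404] easel fr [ 282.92444959 -546.77382444 -833.54590404]
pred lower centre [ 3.12091901e+01 -6.87083331e-03  1.34041015e+02] meas corr
top pred corners [[415.87257458 170.68268758]
 [462.15715524 176.39260052]]
```

Run:
```python
from geo import *
from plan import *
E=np.array([496.1,-307.9,0]);Re0=Ro.from_euler("z",-8.7,degrees=True)
a=tri((415,169),(267,106.3));print(a,"easel fr",Re0.inv().apply(a-E))
b=onz("top",(460.5,174),a[2]);print(b,"easel fr",Re0.inv().apply(b-E))
p,r=start()
e1=E+Re0.apply([30,0,14]);c0=p+r.apply([0,0,119]);s=[0,0,0]
d=e1-c0;print("shift world",d)
plan(p,r,[(p+d+[0,0,36],r),(p+d+[0,0,6],r),(p+d-[0,0,4],r)],1,speed=20)
```

```text
[ 536.30745203 -257.44605534  131.18569174] easel fr [ 32.11311548  55.95522804 131.18569174]
[ 525.03288726 -365.23310651  131.18569174] easel fr [ 37.2722349  -52.29701304 131.18569174]
t 8.9 meas-nom mm [0.3 1.5 1.1] deg 0.14 F [-1.4  0.2 -2.6] w 8.0
shift world [  -1.19423771    0.18969486 -120.04101539]
WARN rows 6
x5 {"dp": [-0.44, 0.0, 0.71], "delta_rot": [0.0, 0.0, 0.0], "claw": 1}
x3 {"dp": [-0.16, 0.0, 0.26], "delta_rot": [0.0, 0.0, 0.0], "claw": 1}
x2 {"dp": [-0.05, 0.0, 0.09], "delta_rot": [0.0, 0.0, 0.0], "claw": 1}
end [ 465.3 -303.1  111.7] [-179.8  -31.    -8.8]
```

Request:
{"method": "drive_tool", "body": {
  "commands": [
    {"dp": [-0.1, 0, 0.19], "delta_rot": [0, 0, 0], "claw": 1},
    {"dp": [-0.2, 0, 0.37], "delta_rot": [0, 0, 0], "claw": 1},
    {"dp": [-0.31, 0, 0.55], "delta_rot": [0, 0, 0], "claw": 1},
    {"dp": [-0.41, 0, 0.73], "delta_rot": [0, 0, 0], "claw": 1},
    {"dp": [-0.41, 0, 0.73], "delta_rot": [0, 0, 0], "claw": 1}
  ]
}}

```text
clock: 9.52
tool_pos: [468.2, -302.2, 151.9]
tcp_rot: [-3.137, -0.54, -0.154]
force: [-0.7, 0.7, -2.9]
width: 0.08
```

Request:
{"method": "drive_tool", "body": {
  "commands": [
    {"dp": [-0.05, 0, 0.08], "delta_rot": [0, 0, 0], "claw": 1},
    {"dp": [-0.1, 0, 0.17], "delta_rot": [0, 0, 0], "claw": 1},
    {"dp": [-0.15, 0, 0.25], "delta_rot": [0, 0, 0], "claw": 1},
    {"dp": [-0.15, 0, 0.25], "delta_rot": [0, 0, 0], "claw": 1}
  ]
}}

```text
clock: 10.02
tool_pos: [468.2, -303.2, 122.3]
tcp_rot: [-3.137, -0.54, -0.155]
force: [-0.7, -0.7, -1.7]
width: 0.085
```

Request:
{"method": "drive_tool", "body": {
  "commands": [
    {"dp": [-0.01, 0, 0.02], "delta_rot": [0, 0, 0], "claw": 1},
    {"dp": [-0.02, 0, 0.035], "delta_rot": [0, 0, 0], "claw": 1},
    {"dp": [-0.02, 0, 0.035], "delta_rot": [0, 0, 0], "claw": 1}
  ]
}}

```text
clock: 10.4
tool_pos: [468.7, -303.8, 119.3]
tcp_rot: [-3.139, -0.542, -0.154]
force: [0.0, -0.2, -2.9]
width: 0.08
```

Request:
{"method": "drive_tool", "body": {
  "commands": [
    {"dp": [-0.005, 0, 0.009], "delta_rot": [0, 0, 0], "claw": 1},
    {"dp": [-0.01, 0, 0.017], "delta_rot": [0, 0, 0], "claw": 1},
    {"dp": [-0.01, 0, 0.017], "delta_rot": [0, 0, 0], "claw": 1}
  ]
}}

```text
clock: 10.78
tool_pos: [469.0, -303.8, 118.3]
tcp_rot: [-3.14, -0.543, -0.153]
force: [-3.8, 3.1, 5.4]
width: 0.09
```

Request:
{"method": "drive_tool", "body": {
  "commands": [
    {"dp": [0, 0, 0], "delta_rot": [0, 0, 0], "claw": 1},
    {"dp": [0, 0, 0], "delta_rot": [0, 0, 0], "claw": 0.7},
    {"dp": [0, 0, 0], "delta_rot": [0, 0, 0], "claw": 0.5},
    {"dp": [0, 0, 0], "delta_rot": [0, 0, 0], "claw": 0.4},
    {"dp": [0, 0, 0], "delta_rot": [0, 0, 0], "claw": 0.4}
  ]
}}

```text
clock: 11.4
tool_pos: [468.9, -304.0, 117.4]
tcp_rot: [-3.139, -0.542, -0.154]
force: [0.3, 0.3, 0.1]
width: 0.3
```

Request:
{"method": "drive_tool", "body": {
  "commands": [
    {"dp": [0, 0, -0.2], "delta_rot": [0, 0, 0], "claw": 0.4},
    {"dp": [0, 0, -0.5], "delta_rot": [0, 0, 0], "claw": 0.4},
    {"dp": [0, 0, -0.9], "delta_rot": [0, 0, 0], "claw": 0.4},
    {"dp": [0, 0, -0.9], "delta_rot": [0, 0, 0], "claw": 0.4}
  ]
}}

```text
clock: 11.9
tool_pos: [423.1, -298.5, 197.1]
tcp_rot: [3.139, -0.545, -0.152]
force: [-0.1, 0.4, 0.2]
width: 0.299
```

Run:
```python
from plan import *; from mont import *
o=arm.observe();r=Ro.from_euler("xyz",o["tcp_rot"]);np.save("pose.npy",np.r_[o["tool_pos"],r.as_rotvec()])
p,r=start()
cv2.imwrite("pics/m7.png",np.hstack([crop(arm.grab_frame("top"),370,150,100,110,4),crop(arm.grab_frame("side"),230,80,100,110,4)]))
# to trough: (448.8,-106.5) yaw -2.2
D=down(np.radians(-2.2))
plan(p,r,[([410,-250,250],down(np.radians(-6))),([448.8,-106.5,190],D),([448.8,-106.5,130],D)],-1)
```

```text
t 11.9 meas-nom mm [0. 0. 0.] deg 0.0 F [-0.1  0.4  0.2] w 28.1
x5 {"dp": [0.1, -0.46, -0.56], "delta_rot": [0.02, -0.52, -0.04], "claw": -1}
x2 {"dp": [0.12, -0.73, 0.3], "delta_rot": [-0.0, -0.0, -0.03], "claw": -1}
x3 {"dp": [0.13, -0.73, 0.31], "delta_rot": [-0.01, -0.0, -0.04], "claw": -1}
x3 {"dp": [0.0, -0.0, 0.6], "delta_rot": [0.0, -0.0, 0.0], "claw": -1}
end [ 448.4 -106.6  130. ] [ 1.798e+02 -1.000e-01 -2.000e+00]
```

View pics/m7.png

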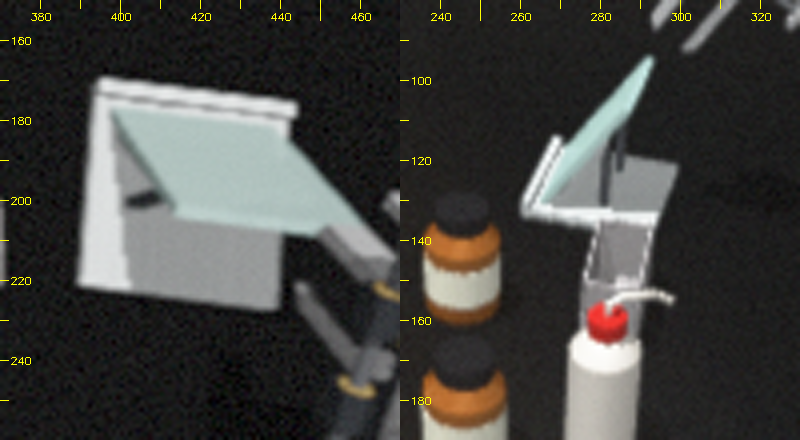

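The plate leans on the easel, with its lower corners at top ≈(398,177.5) and (442,181). I'll verify those numbers and check the trough approach.

Request:
{"method": "drive_tool", "body": {
  "commands": [
    {"dp": [0.1, -0.46, -0.56], "delta_rot": [0.02, -0.52, -0.04], "claw": 0.4},
    {"dp": [0.1, -0.46, -0.56], "delta_rot": [0.02, -0.52, -0.04], "claw": 0.4},
    {"dp": [0.1, -0.46, -0.56], "delta_rot": [0.02, -0.52, -0.04], "claw": -1},
    {"dp": [0.1, -0.46, -0.56], "delta_rot": [0.02, -0.52, -0.04], "claw": -1},
    {"dp": [0.1, -0.46, -0.56], "delta_rot": [0.02, -0.52, -0.04], "claw": -1}
  ]
}}

```text
clock: 12.62
tool_pos: [409.6, -247.4, 245.3]
tcp_rot: [-3.127, 0.005, -0.105]
force: [-0.4, 1.4, -0.4]
width: 0.58
```

Request:
{"method": "drive_tool", "body": {
  "commands": [
    {"dp": [0.12, -0.73, 0.3], "delta_rot": [0, 0, -0.03], "claw": -1},
    {"dp": [0.12, -0.73, 0.3], "delta_rot": [0, 0, -0.03], "claw": -1}
  ]
}}

```text
clock: 12.88
tool_pos: [426.7, -174.0, 216.3]
tcp_rot: [-3.127, 0.005, -0.075]
force: [0.0, 0.2, -0.9]
width: 0.795
```

Request:
{"method": "drive_tool", "body": {
  "commands": [
    {"dp": [0.13, -0.73, 0.31], "delta_rot": [-0.01, 0, -0.04], "claw": -1},
    {"dp": [0.13, -0.73, 0.31], "delta_rot": [-0.01, 0, -0.04], "claw": -1},
    {"dp": [0.13, -0.73, 0.31], "delta_rot": [-0.01, 0, -0.04], "claw": -1}
  ]
}}

```text
clock: 13.25
tool_pos: [446.9, -104.5, 188.0]
tcp_rot: [-3.141, 0.003, -0.032]
force: [0.6, -0.8, -0.5]
width: 0.999
```

Request:
{"method": "drive_tool", "body": {
  "commands": [
    {"dp": [0, 0, 0.6], "delta_rot": [0, 0, 0], "claw": -1},
    {"dp": [0, 0, 0.6], "delta_rot": [0, 0, 0], "claw": -1},
    {"dp": [0, 0, 0.6], "delta_rot": [0, 0, 0], "claw": -1}
  ]
}}

```text
clock: 13.62
tool_pos: [448.8, -106.3, 129.8]
tcp_rot: [3.141, -0.0, -0.035]
force: [0.3, -0.7, 0.4]
width: 1.001
```

Run:
```python
from geo import *
from plan import *
E=np.array([496.1,-307.9,0]);Re0=Ro.from_euler("z",-8.7,degrees=True)
for q in((397.5,177),(441.5,181)): print("plate corner easel fr",Re0.inv().apply(onz("top",q,17)-E))
p,r=start()
D=down(np.radians(-2.2))
plan(p,r,[([448.8,-106.5,32],D)],-1,dec=3,speed=30)
```

```text
plate corner easel fr [36.56648481 56.93543451 17.        ]
plate corner easel fr [ 40.59284991 -61.43585028  17.        ]
t 13.625 meas-nom mm [ 0.4  0.3 -0.2] deg 0.22 F [ 0.3 -0.7  0.4] w 94.1
x2 {"dp": [0.002, -0.003, 0.49], "delta_rot": [0.002, -0.001, 0.002], "claw": -1}
x3 {"dp": [0.002, -0.001, 0.49], "delta_rot": [0.002, -0.0, 0.001], "claw": -1}
end [ 448.8 -106.5   32. ] [180.   -0.   -2.2]
```

Request:
{"method": "drive_tool", "body": {
  "commands": [
    {"dp": [0, 0, 0.3], "delta_rot": [0, 0, 0], "claw": -1},
    {"dp": [0, 0, 0.6], "delta_rot": [0, 0, 0], "claw": -1},
    {"dp": [0, 0, 0.8], "delta_rot": [0, 0, 0], "claw": -1},
    {"dp": [0, 0, 0.98], "delta_rot": [0, 0, 0], "claw": -1},
    {"dp": [0, 0, 0.98], "delta_rot": [0, 0, 0], "claw": -1}
  ]
}}

```text
clock: 14.25
tool_pos: [448.7, -105.5, 31.2]
tcp_rot: [3.142, 0.0, -0.034]
force: [0.2, -0.1, 0.2]
width: 1.003
```

Request:
{"method": "drive_tool", "body": {
  "commands": [
    {"dp": [0, 0, 0], "delta_rot": [0, 0, 0], "claw": 1},
    {"dp": [0, 0, 0], "delta_rot": [0, 0, 0], "claw": 1},
    {"dp": [0, 0, 0], "delta_rot": [0, 0, 0], "claw": 1},
    {"dp": [0, 0, 0], "delta_rot": [0, 0, 0], "claw": 1},
    {"dp": [0, 0, 0], "delta_rot": [0, 0, 0], "claw": 1}
  ]
}}

```text
clock: 14.88
tool_pos: [448.5, -104.7, 30.6]
tcp_rot: [-3.141, -0.0, -0.033]
force: [1.3, 0.0, 2.1]
width: 0.585
```

Run:
```python
from plan import *
p,r=start()
E=np.array([496.1,-307.9,0]);we=np.radians(-8.7);T=E+112.5*np.array([np.cos(we),np.sin(we),0]);print(T)
G=down(we)
plan(p,r,[(p+[0,0,100],r),([T[0],T[1],200],G),([T[0],T[1],132],G),([T[0],T[1],46],G)],1,speed=40)
```

```text
t 14.875 meas-nom mm [-0.3  1.8 -1.3] deg 0.26 F [1.3 0.  2.1] w 55.0
[ 607.30556227 -324.91684228    0.        ]
x2 {"dp": [0.0, 0.0, -0.5], "delta_rot": [0.0, 0.0, 0.0], "claw": 1}
x3 {"dp": [0.0, 0.0, -0.5], "delta_rot": [0.0, 0.0, 0.0], "claw": 1}
x3 {"dp": [0.56, 0.71, -0.23], "delta_rot": [0.0, -0.0, 0.04], "claw": 1}
x3 {"dp": [0.58, 0.68, -0.22], "delta_rot": [0.0, -0.0, 0.03], "claw": 1}
x4 {"dp": [0.61, 0.67, -0.23], "delta_rot": [0.0, -0.0, 0.04], "claw": 1}
x3 {"dp": [-0.0, -0.0, 0.68], "delta_rot": [0.0, -0.0, -0.0], "claw": 1}
x4 {"dp": [-0.0, -0.0, 0.86], "delta_rot": [0.0, -0.0, -0.0], "claw": 1}
end [ 607.7 -325.4   46. ] [180.   -0.   -8.8]
```

Request:
{"method": "drive_tool", "body": {
  "commands": [
    {"dp": [0, 0, -0.2], "delta_rot": [0, 0, 0], "claw": 1},
    {"dp": [0, 0, -0.5], "delta_rot": [0, 0, 0], "claw": 1},
    {"dp": [0, 0, -0.85], "delta_rot": [0, 0, 0], "claw": 1},
    {"dp": [0, 0, -1], "delta_rot": [0, 0, 0], "claw": 1}
  ]
}}

```text
clock: 15.38
tool_pos: [447.8, -104.7, 131.4]
tcp_rot: [-3.141, 0.001, -0.033]
force: [0.2, -1.0, -3.5]
width: 0.584
```

Request:
{"method": "drive_tool", "body": {
  "commands": [
    {"dp": [0.28, 0.35, -0.12], "delta_rot": [0, 0, 0.02], "claw": 1},
    {"dp": [0.56, 0.71, -0.23], "delta_rot": [0, 0, 0.04], "claw": 1},
    {"dp": [0.56, 0.71, -0.23], "delta_rot": [0, 0, 0.04], "claw": 1}
  ]
}}

```text
clock: 15.75
tool_pos: [503.4, -180.2, 153.1]
tcp_rot: [3.14, 0.0, -0.077]
force: [0.0, 0.3, -2.9]
width: 0.583
```

Request:
{"method": "drive_tool", "body": {
  "commands": [
    {"dp": [0.3, 0.34, -0.11], "delta_rot": [0, 0, 0.02], "claw": 1},
    {"dp": [0.58, 0.68, -0.22], "delta_rot": [0, 0, 0.03], "claw": 1},
    {"dp": [0.58, 0.68, -0.22], "delta_rot": [0, 0, 0.03], "claw": 1}
  ]
}}

```text
clock: 16.12
tool_pos: [555.1, -251.6, 174.2]
tcp_rot: [3.141, 0.002, -0.108]
force: [-0.0, 0.3, -2.3]
width: 0.586
```

Request:
{"method": "drive_tool", "body": {
  "commands": [
    {"dp": [0.3, 0.34, -0.12], "delta_rot": [0, 0, 0.02], "claw": 1},
    {"dp": [0.61, 0.67, -0.23], "delta_rot": [0, 0, 0.04], "claw": 1},
    {"dp": [0.61, 0.67, -0.23], "delta_rot": [0, 0, 0.04], "claw": 1},
    {"dp": [0.61, 0.67, -0.23], "delta_rot": [0, 0, 0.04], "claw": 1}
  ]
}}

```text
clock: 16.62
tool_pos: [605.9, -320.7, 196.2]
tcp_rot: [-3.138, 0.007, -0.148]
force: [-0.3, -0.1, -3.0]
width: 0.587
```

Request:
{"method": "drive_tool", "body": {
  "commands": [
    {"dp": [0, 0, 0.35], "delta_rot": [0, 0, 0], "claw": 1},
    {"dp": [0, 0, 0.68], "delta_rot": [0, 0, 0], "claw": 1},
    {"dp": [0, 0, 0.68], "delta_rot": [0, 0, 0], "claw": 1}
  ]
}}

```text
clock: 17.0
tool_pos: [604.1, -319.4, 126.4]
tcp_rot: [-3.137, 0.011, -0.148]
force: [-0.4, -0.1, -3.2]
width: 0.584
```

Request:
{"method": "drive_tool", "body": {
  "commands": [
    {"dp": [0, 0, 0.3], "delta_rot": [0, 0, 0], "claw": 1},
    {"dp": [0, 0, 0.6], "delta_rot": [0, 0, 0], "claw": 1},
    {"dp": [0, 0, 0.86], "delta_rot": [0, 0, 0], "claw": 1},
    {"dp": [0, 0, 0.86], "delta_rot": [0, 0, 0], "claw": 1}
  ]
}}

```text
clock: 17.5
tool_pos: [606.0, -321.2, 43.1]
tcp_rot: [-3.139, 0.006, -0.148]
force: [0.4, 0.8, -3.3]
width: 0.584
```

Run:
```python
from plan import *; from mont import *
p,r=start()
cv2.imwrite("pics/m8.png",np.hstack([crop(arm.grab_frame("top"),370,130,100,110,4),crop(arm.grab_frame("side"),220,80,100,110,4)]))
```

```text
t 17.5 meas-nom mm [-1.7  4.2 -2.9] deg 0.45 F [ 0.4  0.8 -3.3] w 54.9
```

View pics/m8.png

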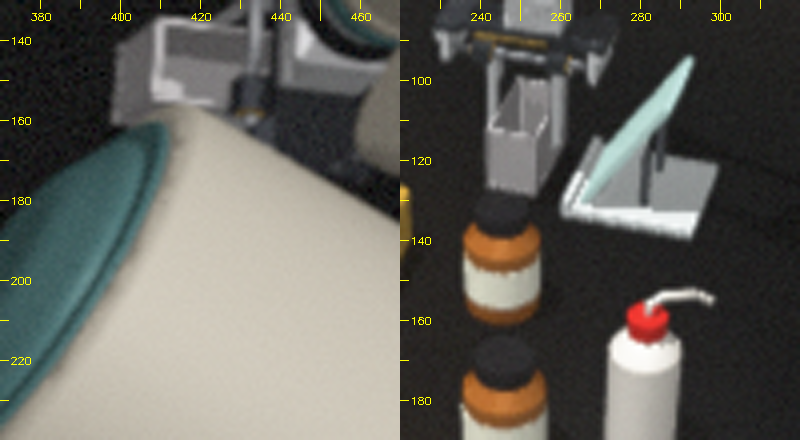

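The side view shows the trough held upright in front of the lip, with its bottom near (248,127) and clear of the plate. Lowering.

Request:
{"method": "drive_tool", "body": {
  "commands": [
    {"dp": [0.01, 0.02, 0.04], "delta_rot": [0, 0, 0], "claw": 1},
    {"dp": [0.01, 0.02, 0.08], "delta_rot": [0, 0, 0], "claw": 1},
    {"dp": [0.01, 0.02, 0.11], "delta_rot": [0, 0, 0], "claw": 1},
    {"dp": [0.01, 0.02, 0.11], "delta_rot": [0, 0, 0], "claw": 1}
  ]
}}

```text
clock: 18.1
tool_pos: [607.7, -324.6, 32.4]
tcp_rot: [-3.141, 0.003, -0.149]
force: [0.8, -0.6, -2.4]
width: 0.582
```

Request:
{"method": "drive_tool", "body": {
  "commands": [
    {"dp": [0, 0, 0.01], "delta_rot": [0, 0, 0], "claw": 1},
    {"dp": [0, 0, 0.015], "delta_rot": [0, 0, 0], "claw": 1},
    {"dp": [0, 0, 0.015], "delta_rot": [0, 0, 0], "claw": 1}
  ]
}}

```text
clock: 18.48
tool_pos: [608.0, -324.8, 31.2]
tcp_rot: [-3.141, 0.002, -0.149]
force: [0.3, 0.3, -2.3]
width: 0.581
```

Request:
{"method": "drive_tool", "body": {
  "commands": [
    {"dp": [0, 0, 0.01], "delta_rot": [0, 0, 0], "claw": 1},
    {"dp": [0, 0, 0.015], "delta_rot": [0, 0, 0], "claw": 1},
    {"dp": [0, 0, 0.015], "delta_rot": [0, 0, 0], "claw": 1}
  ]
}}

```text
clock: 18.85
tool_pos: [608.1, -324.9, 30.7]
tcp_rot: [-3.141, 0.001, -0.149]
force: [-1.5, 0.7, 4.1]
width: 0.584
```

Request:
{"method": "drive_tool", "body": {
  "commands": [
    {"dp": [0, 0, 0], "delta_rot": [0, 0, 0], "claw": 0},
    {"dp": [0, 0, 0], "delta_rot": [0, 0, 0], "claw": -0.75},
    {"dp": [0, 0, 0], "delta_rot": [0, 0, 0], "claw": -0.75},
    {"dp": [0, 0, 0], "delta_rot": [0, 0, 0], "claw": -0.75}
  ]
}}

```text
clock: 19.35
tool_pos: [608.1, -324.8, 29.4]
tcp_rot: [-3.141, 0.002, -0.149]
force: [0.4, 0.6, -0.5]
width: 0.855
```

Request:
{"method": "drive_tool", "body": {
  "commands": [
    {"dp": [0, 0, -0.2], "delta_rot": [0, 0, 0], "claw": -0.75},
    {"dp": [0, 0, -0.6], "delta_rot": [0, 0, 0], "claw": -0.75},
    {"dp": [0, 0, -1], "delta_rot": [0, 0, 0], "claw": -0.75},
    {"dp": [0, 0, -1], "delta_rot": [0, 0, 0], "claw": -0.75}
  ]
}}

```text
clock: 19.85
tool_pos: [610.4, -326.3, 133.5]
tcp_rot: [3.139, -0.005, -0.149]
force: [-0.2, -0.8, -0.6]
width: 0.874
```

Run:
```python
from plan import *
o=arm.observe();r=Ro.from_euler("xyz",o["tcp_rot"]);np.save("pose.npy",np.r_[o["tool_pos"],r.as_rotvec()])
p,r=start();D=down(np.radians(-66))
plan(p,r,[([575,-250,270],down(np.radians(-30))),([446.5,85.7,270],D),([446.5,85.7,180],D)],-1,speed=58)
```

```text
t 19.85 meas-nom mm [0. 0. 0.] deg 0.0 F [-0.2 -0.8 -0.6] w 82.2
x2 {"dp": [-0.23, -0.35, -0.68], "delta_rot": [0.0, -0.0, 0.18], "claw": -1}
x3 {"dp": [-0.29, -0.3, -0.69], "delta_rot": [0.0, -0.01, 0.18], "claw": -1}
x2 {"dp": [-0.7, -0.56, 0.0], "delta_rot": [0.0, 0.0, 0.15], "claw": -1}
x2 {"dp": [-0.78, -0.45, 0.0], "delta_rot": [0.0, 0.0, 0.15], "claw": -1}
x2 {"dp": [-0.84, -0.33, 0.01], "delta_rot": [0.0, 0.0, 0.15], "claw": -1}
x3 {"dp": [-0.87, -0.18, -0.0], "delta_rot": [0.0, 0.0, 0.15], "claw": -1}
x3 {"dp": [-0.0, -0.01, 0.9], "delta_rot": [0.0, 0.0, -0.0], "claw": -1}
end [447.   85.7 180. ] [179.8   0.2 -66.1]
```

Request:
{"method": "drive_tool", "body": {
  "commands": [
    {"dp": [-0.23, -0.35, -0.68], "delta_rot": [0, 0, 0.18], "claw": -1},
    {"dp": [-0.23, -0.35, -0.68], "delta_rot": [0, 0, 0.18], "claw": -1}
  ]
}}

```text
clock: 20.1
tool_pos: [591.2, -286.2, 199.7]
tcp_rot: [3.141, -0.001, -0.336]
force: [1.5, 0.0, -0.0]
width: 0.995
```

Request:
{"method": "drive_tool", "body": {
  "commands": [
    {"dp": [-0.29, -0.3, -0.69], "delta_rot": [0, -0.01, 0.18], "claw": -1},
    {"dp": [-0.29, -0.3, -0.69], "delta_rot": [0, -0.01, 0.18], "claw": -1},
    {"dp": [-0.29, -0.3, -0.69], "delta_rot": [0, -0.01, 0.18], "claw": -1}
  ]
}}

```text
clock: 20.48
tool_pos: [573.7, -249.1, 266.8]
tcp_rot: [3.14, 0.011, -0.522]
force: [0.3, 0.3, -0.1]
width: 1.001
```

Request:
{"method": "drive_tool", "body": {
  "commands": [
    {"dp": [-0.7, -0.56, 0], "delta_rot": [0, 0, 0.15], "claw": -1},
    {"dp": [-0.7, -0.56, 0], "delta_rot": [0, 0, 0.15], "claw": -1}
  ]
}}

```text
clock: 20.72
tool_pos: [539.4, -163.9, 264.9]
tcp_rot: [3.137, 0.017, -0.68]
force: [-0.3, -0.2, -0.3]
width: 1.0
```

Request:
{"method": "drive_tool", "body": {
  "commands": [
    {"dp": [-0.78, -0.45, 0], "delta_rot": [0, 0, 0.15], "claw": -1},
    {"dp": [-0.78, -0.45, 0], "delta_rot": [0, 0, 0.15], "claw": -1}
  ]
}}

```text
clock: 20.98
tool_pos: [507.5, -79.7, 266.7]
tcp_rot: [3.135, 0.014, -0.837]
force: [0.8, -0.3, -0.4]
width: 1.002
```

Request:
{"method": "drive_tool", "body": {
  "commands": [
    {"dp": [-0.84, -0.33, 0.01], "delta_rot": [0, 0, 0.15], "claw": -1},
    {"dp": [-0.84, -0.33, 0.01], "delta_rot": [0, 0, 0.15], "claw": -1}
  ]
}}

```text
clock: 21.22
tool_pos: [476.1, 4.8, 266.6]
tcp_rot: [3.133, 0.012, -0.993]
force: [-0.4, -0.1, 0.2]
width: 0.998
```

Request:
{"method": "drive_tool", "body": {
  "commands": [
    {"dp": [-0.87, -0.18, 0], "delta_rot": [0, 0, 0.15], "claw": -1},
    {"dp": [-0.87, -0.18, 0], "delta_rot": [0, 0, 0.15], "claw": -1},
    {"dp": [-0.87, -0.18, 0], "delta_rot": [0, 0, 0.15], "claw": -1},
    {"dp": [-0.87, -0.18, 0], "delta_rot": [0, 0, 0.15], "claw": -1}
  ]
}}

```text
clock: 21.72
tool_pos: [445.8, 85.1, 268.1]
tcp_rot: [3.132, 0.009, -1.153]
force: [-0.1, -0.1, 0.1]
width: 1.002
```

Run:
```python
from plan import *
o=arm.observe();r=Ro.from_euler("xyz",o["tcp_rot"]);np.save("pose.npy",np.r_[o["tool_pos"],r.as_rotvec()])
p,r=start();print(p,np.degrees(o["tcp_rot"]));D=down(np.radians(-66))
plan(p,r,[([446.5,85.7,175],D),([446.5,85.7,72],D)],-1,dec=3,step=110,speed=25)
```

```text
t 21.725 meas-nom mm [0. 0. 0.] deg 0.0 F [-0.1 -0.1  0.1] w 94.2
[445.77514968  85.10679884 268.126337  ] [179.44085366   0.49060022 -66.06202325]
x5 {"dp": [0.005, -0.018, 0.931], "delta_rot": [0.009, 0.008, -0.001], "claw": -1}
WARN rows 6
x5 {"dp": [0.001, -0.0, 1.03], "delta_rot": [0.0, 0.0, 0.0], "claw": -1}
end [446.5  85.7  72. ] [180.   0. -66.]
```

Request:
{"method": "drive_tool", "body": {
  "commands": [
    {"dp": [0, -0.01, 0.45], "delta_rot": [0.01, 0.01, 0], "claw": -1},
    {"dp": [0, -0.02, 0.93], "delta_rot": [0.01, 0.01, 0], "claw": -1},
    {"dp": [0, -0.02, 0.93], "delta_rot": [0.01, 0.01, 0], "claw": -1}
  ]
}}

```text
clock: 22.1
tool_pos: [443.5, 85.9, 172.8]
tcp_rot: [3.135, 0.001, -1.155]
force: [0.8, -0.3, 0.4]
width: 1.002
```

Request:
{"method": "drive_tool", "body": {
  "commands": [
    {"dp": [0, 0, 0.25], "delta_rot": [0, 0, 0], "claw": -1},
    {"dp": [0, 0, 0.5], "delta_rot": [0, 0, 0], "claw": -1},
    {"dp": [0, 0, 0.75], "delta_rot": [0, 0, 0], "claw": -1},
    {"dp": [0, 0, 0.98], "delta_rot": [0, 0, 0], "claw": -1},
    {"dp": [0, 0, 0.98], "delta_rot": [0, 0, 0], "claw": -1}
  ]
}}

```text
clock: 22.72
tool_pos: [447.1, 86.6, 78.3]
tcp_rot: [-3.14, -0.001, -1.155]
force: [-0.1, -0.4, 0.1]
width: 0.997
```

Run:
```python
from plan import *; from mont import *
cv2.imwrite("pics/m9.png",np.hstack([crop(arm.grab_frame("top"),220,130,110,110,4)[:,:400],crop(arm.grab_frame("side"),230,110,100,110,4)]))
print(arm.observe()["tool_pos"])
```

```text
[448.22779343  86.88956368  79.55890015]
```

View pics/m9.png

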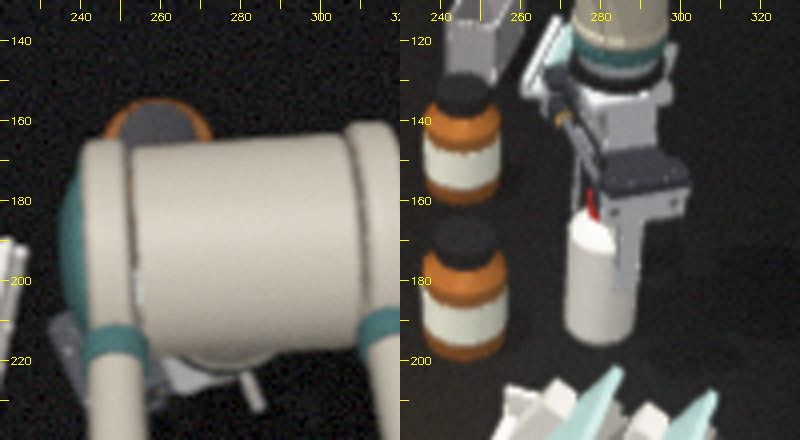

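The fingers straddle the bottle body; the spout, at top (283,228), points away between them. 6 mm lower, then grip.

Request:
{"method": "drive_tool", "body": {
  "commands": [
    {"dp": [0, 0, 0.06], "delta_rot": [0, 0, 0], "claw": -1},
    {"dp": [0, 0, 0.06], "delta_rot": [0, 0, 0], "claw": 1},
    {"dp": [0, 0, 0.06], "delta_rot": [0, 0, 0], "claw": 1},
    {"dp": [0, 0, 0.06], "delta_rot": [0, 0, 0], "claw": 1},
    {"dp": [0, 0, 0.06], "delta_rot": [0, 0, 0], "claw": 1}
  ]
}}

```text
clock: 23.45
tool_pos: [446.9, 87.0, 72.4]
tcp_rot: [-3.139, -0.002, -1.153]
force: [-0.1, -1.7, 1.6]
width: 0.655
```

Request:
{"method": "drive_tool", "body": {
  "commands": [
    {"dp": [0, 0, 0], "delta_rot": [0, 0, 0], "claw": 1},
    {"dp": [0, 0, 0], "delta_rot": [0, 0, 0], "claw": 1}
  ]
}}

```text
clock: 23.7
tool_pos: [446.8, 87.0, 72.3]
tcp_rot: [-3.139, -0.002, -1.154]
force: [0.5, -2.7, 1.9]
width: 0.657
```

Run:
```python
from plan import *
o=arm.observe();r=Ro.from_euler("xyz",o["tcp_rot"]);np.save("pose.npy",np.r_[o["tool_pos"],r.as_rotvec()])
p,r=start();print(p)
M=np.array([580,9.8,0])
plan(p,r,[(p+[0,0,130],r),([M[0],M[1],p[2]+130],r),([M[0],M[1],p[2]+60],r),([M[0],M[1],p[2]+6],r)],1,speed=30)
```

```text
t 23.7 meas-nom mm [0. 0. 0.] deg 0.0 F [ 0.5 -2.7  1.9] w 61.7
[446.83859032  86.9851106   72.33293725]
x3 {"dp": [0.0, -0.0, -0.65], "delta_rot": [-0.0, 0.0, 0.0], "claw": 1}
x4 {"dp": [0.0, -0.0, -0.65], "delta_rot": [0.0, 0.0, 0.0], "claw": 1}
x3 {"dp": [0.62, -0.45, 0.0], "delta_rot": [0.0, 0.0, 0.0], "claw": 1}
x4 {"dp": [0.63, -0.46, 0.01], "delta_rot": [0.0, -0.0, 0.0], "claw": 1}
x4 {"dp": [-0.0, 0.0, 0.7], "delta_rot": [0.0, -0.0, 0.0], "claw": 1}
x3 {"dp": [-0.0, 0.01, 0.54], "delta_rot": [0.0, -0.0, 0.0], "claw": 1}
end [579.7   9.2  77.9] [-1.798e+02 -1.000e-01 -6.610e+01]
```

Request:
{"method": "drive_tool", "body": {
  "commands": [
    {"dp": [0, 0, -0.2], "delta_rot": [0, 0, 0], "claw": 1},
    {"dp": [0, 0, -0.5], "delta_rot": [0, 0, 0], "claw": 1},
    {"dp": [0, 0, -0.8], "delta_rot": [0, 0, 0], "claw": 1},
    {"dp": [0, 0, -1], "delta_rot": [0, 0, 0], "claw": 1}
  ]
}}

```text
clock: 24.2
tool_pos: [445.3, 87.9, 172.6]
tcp_rot: [-3.14, 0.0, -1.154]
force: [1.1, 0.5, -3.2]
width: 0.661
```

Request:
{"method": "drive_tool", "body": {
  "commands": [
    {"dp": [0, 0, -0.3], "delta_rot": [0, 0, 0], "claw": 1},
    {"dp": [0, 0, -0.3], "delta_rot": [0, 0, 0], "claw": 1}
  ]
}}

```text
clock: 24.45
tool_pos: [446.8, 87.9, 203.1]
tcp_rot: [-3.136, -0.001, -1.154]
force: [-0.5, 0.5, -3.2]
width: 0.659
```

Request:
{"method": "drive_tool", "body": {
  "commands": [
    {"dp": [0.3, -0.22, 0], "delta_rot": [0, 0, 0], "claw": 1},
    {"dp": [0.62, -0.45, 0], "delta_rot": [0, 0, 0], "claw": 1},
    {"dp": [0.62, -0.45, 0], "delta_rot": [0, 0, 0], "claw": 1}
  ]
}}

```text
clock: 24.82
tool_pos: [513.3, 47.9, 199.8]
tcp_rot: [3.141, 0.0, -1.156]
force: [-0.4, 0.2, -1.2]
width: 0.657
```

Request:
{"method": "drive_tool", "body": {
  "commands": [
    {"dp": [0.3, -0.22, 0], "delta_rot": [0, 0, 0], "claw": 1},
    {"dp": [0.63, -0.46, 0.01], "delta_rot": [0, 0, 0], "claw": 1},
    {"dp": [0.63, -0.46, 0.01], "delta_rot": [0, 0, 0], "claw": 1},
    {"dp": [0.63, -0.46, 0.01], "delta_rot": [0, 0, 0], "claw": 1}
  ]
}}

```text
clock: 25.32
tool_pos: [577.7, 10.7, 199.8]
tcp_rot: [3.14, 0.002, -1.154]
force: [-0.9, 0.9, -2.5]
width: 0.66
```

Run:
```python
from plan import *
o=arm.observe();r=Ro.from_euler("xyz",o["tcp_rot"]);p=o["tool_pos"];print(p,o["width"]*94,o["force"])
print("shift tool",r.inv().apply(np.array([580,9.8,78])-p)/100)
```

```text
[577.72565508  10.71321632 199.75937608] 62.04160098174484 [-0.90643324  0.86156839 -2.47761731]
shift tool [ 0.01988582 -0.01905441  1.21752894]
```

Request:
{"method": "drive_tool", "body": {
  "commands": [
    {"dp": [0.02, -0.02, 0.3], "delta_rot": [0, 0, 0], "claw": 1},
    {"dp": [0.02, -0.02, 0.6], "delta_rot": [0, 0, 0], "claw": 1},
    {"dp": [0.02, -0.02, 0.85], "delta_rot": [0, 0, 0], "claw": 1},
    {"dp": [0.02, -0.02, 0.95], "delta_rot": [0, 0, 0], "claw": 1},
    {"dp": [0.02, -0.02, 0.95], "delta_rot": [0, 0, 0], "claw": 1}
  ]
}}

```text
clock: 25.95
tool_pos: [581.6, 9.5, 106.1]
tcp_rot: [-3.141, -0.0, -1.153]
force: [0.2, 0.6, -1.8]
width: 0.659
```

Request:
{"method": "drive_tool", "body": {
  "commands": [
    {"dp": [0, 0, 0.1], "delta_rot": [0, 0, 0], "claw": 1},
    {"dp": [0, 0, 0.2], "delta_rot": [0, 0, 0], "claw": 1},
    {"dp": [0, 0, 0.26], "delta_rot": [0, 0, 0], "claw": 1},
    {"dp": [0, 0, 0.26], "delta_rot": [0, 0, 0], "claw": 1}
  ]
}}

```text
clock: 26.45
tool_pos: [582.3, 8.9, 79.8]
tcp_rot: [-3.141, -0.0, -1.154]
force: [0.7, -0.9, -2.6]
width: 0.658
```

Request:
{"method": "drive_tool", "body": {
  "commands": [
    {"dp": [0, 0, 0.03], "delta_rot": [0, 0, 0], "claw": 1},
    {"dp": [0, 0, 0.055], "delta_rot": [0, 0, 0], "claw": 1},
    {"dp": [0, 0, 0.065], "delta_rot": [0, 0, 0], "claw": 1},
    {"dp": [0, 0, 0.065], "delta_rot": [0, 0, 0], "claw": 1}
  ]
}}

```text
clock: 26.95
tool_pos: [582.7, 8.9, 73.9]
tcp_rot: [-3.14, -0.001, -1.154]
force: [-0.6, -0.2, -1.8]
width: 0.657
```

Request:
{"method": "drive_tool", "body": {
  "commands": [
    {"dp": [0, 0, 0.01], "delta_rot": [0, 0, 0], "claw": 1},
    {"dp": [0, 0, 0.01], "delta_rot": [0, 0, 0], "claw": 1}
  ]
}}

```text
clock: 27.2
tool_pos: [582.7, 8.9, 72.9]
tcp_rot: [-3.14, -0.001, -1.154]
force: [-0.1, -0.6, -2.5]
width: 0.661
```

Request:
{"method": "drive_tool", "body": {
  "commands": [
    {"dp": [0, 0, 0.01], "delta_rot": [0, 0, 0], "claw": 1},
    {"dp": [0, 0, 0.015], "delta_rot": [0, 0, 0], "claw": 1},
    {"dp": [0, 0, 0.015], "delta_rot": [0, 0, 0], "claw": 1}
  ]
}}

```text
clock: 27.58
tool_pos: [583.1, 8.9, 72.3]
tcp_rot: [-3.138, -0.002, -1.154]
force: [-0.6, 0.9, 5.7]
width: 0.658
```

Contact. Release, then retreat upwards and back.

Request:
{"method": "drive_tool", "body": {
  "commands": [
    {"dp": [0, 0, 0], "delta_rot": [0, 0, 0], "claw": 0},
    {"dp": [0, 0, 0], "delta_rot": [0, 0, 0], "claw": -0.7},
    {"dp": [0, 0, 0], "delta_rot": [0, 0, 0], "claw": -0.7},
    {"dp": [0, 0, 0], "delta_rot": [0, 0, 0], "claw": -0.7}
  ]
}}

```text
clock: 28.08
tool_pos: [582.7, 8.9, 71.1]
tcp_rot: [-3.14, -0.001, -1.154]
force: [0.4, -0.4, -0.1]
width: 0.85
```

Request:
{"method": "drive_tool", "body": {
  "commands": [
    {"dp": [0, 0, -0.2], "delta_rot": [0, 0, 0], "claw": -0.7},
    {"dp": [0, 0, -0.5], "delta_rot": [0, 0, 0], "claw": -0.7},
    {"dp": [0, 0, -1], "delta_rot": [0, 0, 0], "claw": -0.7},
    {"dp": [0, 0, -1], "delta_rot": [0, 0, 0], "claw": -0.7}
  ]
}}

```text
clock: 28.58
tool_pos: [585.4, 8.6, 175.5]
tcp_rot: [-3.132, -0.006, -1.154]
force: [0.2, -0.2, -0.1]
width: 0.851
```

Request:
{"method": "drive_tool", "body": {
  "commands": [
    {"dp": [0, 0, -0.5], "delta_rot": [0, 0, 0], "claw": -0.7},
    {"dp": [0, 0, -1], "delta_rot": [0, 0, 0], "claw": -0.7},
    {"dp": [0, 0, -1], "delta_rot": [0, 0, 0], "claw": -0.7}
  ]
}}

```text
clock: 28.95
tool_pos: [584.3, 8.7, 274.7]
tcp_rot: [-3.133, -0.005, -1.154]
force: [0.6, 0.4, -0.7]
width: 0.855
```

Request:
{"method": "drive_tool", "body": {
  "commands": [
    {"dp": [-1, -0.5, 0], "delta_rot": [0, 0, 0], "claw": -0.7},
    {"dp": [-1, -0.5, 0], "delta_rot": [0, 0, 0], "claw": -0.7},
    {"dp": [-1, -0.5, 0], "delta_rot": [0, 0, 0], "claw": -0.7}
  ]
}}

```text
clock: 29.32
tool_pos: [586.4, 123.6, 268.8]
tcp_rot: [3.14, 0.001, -1.15]
force: [-0.2, 0.2, -0.5]
width: 0.848
```

Request:
{"method": "drive_tool", "body": {
  "commands": [
    {"dp": [-1, 1, 0], "delta_rot": [0, 0, 0], "claw": -0.7},
    {"dp": [-1, 1, 0], "delta_rot": [0, 0, 0], "claw": -0.7},
    {"dp": [-1, 1, 0], "delta_rot": [0, 0, 0], "claw": -0.7}
  ]
}}

```text
clock: 29.7
tool_pos: [451.8, 171.2, 269.9]
tcp_rot: [3.14, -0.001, -1.153]
force: [0.5, 0.3, -0.7]
width: 0.855
```

Request:
{"method": "drive_tool", "body": {
  "commands": [
    {"dp": [-1, 1, 0], "delta_rot": [0, 0, 0], "claw": -0.7},
    {"dp": [-1, 1, 0], "delta_rot": [0, 0, 0], "claw": -0.7},
    {"dp": [-1, 1, 0], "delta_rot": [0, 0, 0], "claw": -0.7}
  ]
}}

```text
clock: 30.08
tool_pos: [321.3, 222.1, 270.1]
tcp_rot: [-3.141, -0.001, -1.152]
force: [0.4, 0.4, 0.0]
width: 0.85
```

Run:
```python
from mont import *; from station import arm
t=arm.grab_frame("top")
cv2.imwrite("pics/m10.png",crop(t,230,60,240,180,3)); print(arm.observe()["tool_pos"],arm.observe()["force"])
```

```text
[320.99408267 222.55092857 270.3487492 ] [-0.79007083 -0.50133709 -0.17947658]
```

View pics/m10.png

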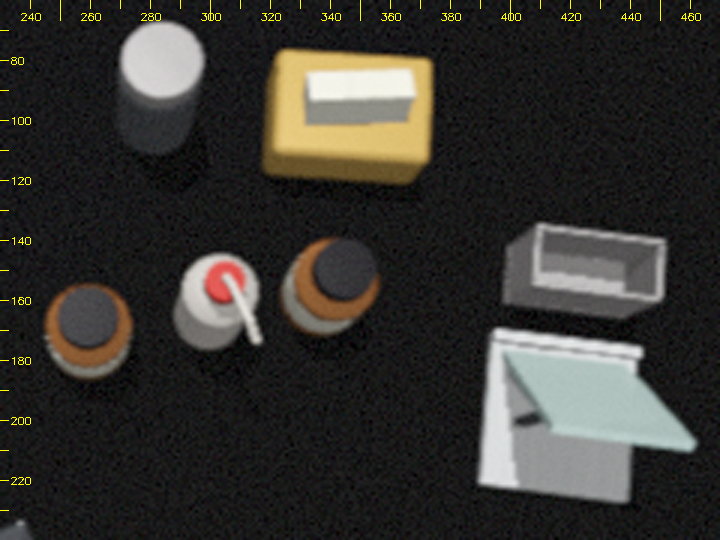

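The last view has the cap at (305,153.5), the jar caps at (259,166) and (345.5,149.5), and the trough rim corners at (409,135), (451.5,140), (450,159.5) and (408,153). The plate leans on the easel. Final numbers:

Run:
```python
from geo import *
from scipy.spatial.transform import Rotation as Ro
b=onz("top",(305,153.5),142);j1=onz("top",(259,166),112);j2=onz("top",(345.5,149.5),112)
u=(j2-j1)[:2];L=np.hypot(*u);d=(b-j1)[:2]
print("bottle",b,"along",d@u/L,"of",L,"off",(d[0]*u[1]-d[1]*u[0])/L)
T=[("top",p,l) for p,l in zip([(408,153),(450.5,159.5),(451.5,140),(409,135)],[(-27.5,55,70),(-27.5,-55,70),(27.5,-55,70),(27.5,55,70)])]
v,r=fit(T,[607,-325,-.15]);print("trough",v[:2],np.degrees(v[2]),np.abs(r).max())
print("easel frame",Ro.from_euler("z",8.7,degrees=True).apply([v[0]-496.1,v[1]+307.9,0]))
```

```text
bottle [582.5279585    6.81944693 142.        ] along 113.72039662187969 of 219.6665333769421 off -2.755435641107606
trough [ 609.26445752 -326.77098653] -9.095615364193378 1.3700808074271436
easel frame [114.71681536  -1.53650616   0.        ]
```

Run:
```python
from station import arm
arm.sign_off()
```

```text
the job is handed in; nothing more can be done
```

I did all three steps in order and handed the job in at about 30 s of the 72 s allowed. No verdict is reported, so the figures below are from my own camera checks.

- **Tall plate:** I slid it up out of the middle slot and lowered it onto the easel's ledge until it touched lightly (about 8 N change at the wrist), then released it. It leans on the back rest, off centre by about 2 mm (limit 20).
- **Trough:** It stands in front of the lip, 115 mm from the easel's origin, so the gap is about 32 mm. It is off centre by 1.5 mm and within 1° of parallel.
- **Wash bottle:** It stands between the jars, about 114 and 106 mm from their axes (limit 127) and about 3 mm off their line.
- **Bystanders:** The flask and tissue box look unmoved in the last picture. The short plates looked unmoved after the tall plate came out. I measured none of them and did not look at the rack again at the end.

**Disagreements:**
- The plate's two lower corners gave x values about 4 mm apart in the easel frame, which is corner-reading error or a twist of about 2°. The limit is nearly 10°.
- Measured and commanded tool positions differed by up to about 5 mm while carrying the trough. I corrected the sideways part before lowering it.
- One triangulation failed because I misread a pixel, and I redid it.

I viewed 12 pictures, two over the budget of 10.

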